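# Stand the grater in its drying slot

## Task

The flat grater was left lying on the sandwich case: put it away by standing it upright, foot down and handle up, in the long slot of the bamboo drying block. A spring in the slot resists, so press it down firmly but without ramming until the foot is fully home on the slot's bottom, then let go. Leave everything else on the counter where it is.

Things in the scene. Friction and masses are not known exactly. Their poses are not given: they have to be found in the camera images.
- grater: Loose flat grey plastic grater, 170 mm long, about 0.12 kg. Origin: middle of the blade plate's underside; x from handle to foot, y across, z out of the toothed steel face. Plate x -50..50, 64 wide, z 0..8 mm; handle x -120..-50, 24 wide, z 0..16 mm. Starts flat, teeth up, on the sandwich case, handle overhanging the case edge to the robot's right.
- grater_grip (a point): Centre of the grater's handle (x -85, z 8 mm in the grater's frame); axes as the grater's.
- grater_foot (a point): Middle of the grater's foot edge, the end that goes down into the slot (x 50, z 4 mm in the grater's frame; axes as the grater's). The last 40 mm of the plate before it are plain.
- case: Clear plastic sandwich case, 130 x 130 x 40 mm high, stuck to the counter by non-slip feet. Origin at the centre of its underside, z up, x roughly to the robot's left. Stands on either side of the counter.
- stand: Bamboo drying block fixed to the counter, 90 (x) x 120 (y) x 60 mm (z) high. Origin: centre of its underside, z up. Two slots in its top run along y, both 42 mm deep: the long one at x = 0 for the grater, and a short one at x = -27 mm, 38 long x 6 mm wide, too small for it.
- slot_mouth (a point): Centre of the long slot (66 mm long in y, 10 mm wide in x, bevelled 2.5 mm) at the block's top, 60 mm over the counter; axes as the block's. The 64 x 8 mm plate fits either way round.
- slot_floor (a point): Centre of the long slot's floor, 18 mm over the counter, where the foot edge must rest; axes as the block's. A sprung steel bar, 40 mm long, stands 4 mm proud of the slot's +x wall, crest 22 mm below the block's top; the plate must push it back at least 2 mm, which takes some 5 to 15 N downwards.
- bento: Bystander: bamboo two-tier bento box, 114 x 174 x 116 mm high, origin under its centre.
- muffin_a: Bystander: blue silicone muffin cup, 70 mm across, 38 mm high, origin under its centre; near the middle of the counter.
- muffin_b: Bystander: the other blue muffin cup, same size, farther out to one side.
- spoon: Bystander: stainless spoon, 170 mm long, lying along its x axis between the case and the block.
- mug: Bystander: white mug, 80 mm across, 90 mm high, origin under its centre.
- jar: Bystander: lidded glass jar, 72 mm across, 100 mm high, origin under its centre.
Things that resemble listed ones, but are neither listed nor needed, are in the scene too. Leave any blue or green look-alike of the grater alone. What is shaped like the stand but black is not meant.

How it is judged:
At the end, for the whole second after the job is handed in: The grater stands released and still in the long slot, its foot edge within 4 mm of the slot floor's height and 6 mm of its centre, upright within 0.08 rad and its width in line with the slot within 0.1 rad; bento box, muffin cups, spoon, mug and jar are each within 20 mm of where they began (z of grater_foot in the frame of slot_floor between -0.004 and 0.004 m and horizontal distance between grater_foot and slot_floor below 0.006 m and angle between the x axis of grater and the z axis of stand, either way round below 0.08 rad and angle between the y axis of grater and the y axis of stand, either way round below 0.1 rad and linear speed of grater below 0.01 m/s and distance of each of bento, muffin_a, muffin_b, spoon, mug, jar from where it was at the start of the episode below 0.02 m); the robot touches nothing.
It fails at once if the grater is rammed against the block with more than 60 N (contact force between grater and stand above 60 N).
It fails at once if a bystander is pushed more than 40 mm away (distance of any of bento, muffin_a, muffin_b, spoon, mug, jar from where it was at the start of the episode above 0.04 m).
It also fails if it takes over 50 s, if anything falls off the work surface, if the arm or the gripper's body presses on something with over 40 N, if the wrist force passes 120 N, or if a joint passes its speed limit or range.

## Robot

A 7-joint arm with a two-finger parallel gripper is mounted at the origin on the work surface. World frame = base frame: x ahead of the robot, y to its left, z up, the work surface at z = 0. Lengths are in m, angles in rad, forces in N, time in s.
With the tool pointing down it reaches from about 0.35 to 0.9 m from the base axis. Payload 7.2 kg.
Tool frame: the origin (TCP) lies at the very end of the fingers, on their centre line; the grasp point (between the pads) lies bot.pinch_z behind it (bot.pinch_z is the distance from the TCP to the grasp point, in m); z points along the fingers, y is the line along which they close (so a half turn about z gives the same grasp; the last joint's range is limited). The gripper opens to 88 mm and grips with 3 to 60 N. Pads are 20 mm wide; open, the fingers measure 115 mm over their backs; the gripper's body (75 mm by 178 mm) begins 61 mm behind the grasp point.
Start: joints at [1.272, 0.411, -0.013, 1.596, 0.006, 1.134, -0.082], TCP at [0.143, -0.608, 0.223] pointing down, gripper open.
Joint ranges: [-2.95, 2.95], [-0.29, 1.99], [-1.47, 1.44], [0.14, 2.54], [-1.03, 4.17], [0.13, 1.85], [-2.86, 2.86]. Speed limits (rad/s): [2.39, 2.39, 3.01, 3.01, 3.14, 3.14, 3.14].

## Interface

Orientations are given as [roll, pitch, yaw] about the fixed x, y, z axes, in that order (R = Rz(yaw) Ry(pitch) Rx(roll)).
In Python, from cell import bot gives the robot as it stands. The module is installed in compiled form; this text tells all that it offers.
- The arm moves only by the shell command python3 -m jog 'ROWS' [FORCE]. ROWS is text: rows parted by semicolons, each of 7 numbers parted by spaces: the turn, a rotation vector about the tool's x, y, z as a fraction of full scale, then the shift along the tool's x, y, z as a fraction of full scale, then the opening, from 0 (shut) to 1 (fully open). In form: rx ry rz x y z jaw; .... A call has 1 to 12 rows; each row shifts and turns the commanded pose from where the row before left it, along the tool's axes as they then stand; what a row does not reach is not made up. Full scale, the value 1, is 25 mm for a shift and 0.15 rad for a turn. A row lasts 1/8 s, in which the tool goes at most 62.5 mm and 10.7 degrees, less where a joint would pass 70% of its speed; a pose out of reach is approached as far as the arm can. A call with a number of a shift or a turn outside -1 to 1 is refused whole. A call with a gripper value outside its range is refused whole. The fingers move at their own pace and stop on an object; FORCE is the grip in N (left out, the last holds). Time passes only in rows, so rows that do not move let the fingers close. It gives the time, the measured TCP pose, the force, the opening and the grip force at its end, in the units of the state.
- bot.observe(): the state, without advancing time (a new reading comes with each control period).
- bot.capture(name): name is "scene" or "top"; returns the picture (420x560x3 uint8, red, green, blue); there is no depth.
- bot.camera_model(name): a dict with "intrinsics" (3x3 intrinsics, pixels), "dist" ([k1, k2, p1, p2, k3] as OpenCV has them; the pictures are not rectified), "xyz" and "orientation" of the camera in the world. Camera axes: x right, y down, z forward; pixel columns grow to the right and rows downward; lengths in m; the calibration is good to about 2 mm. A picture is of the moment at which its call begins. camera_model takes no time and is no camera call.
- bot.sign_off(): hands the job in; it is judged then, once.
The state is a dict: "clock": time; "joint_positions": joint angles; "dq": joint speeds; "tau": joint torques, N m; "ee_pos": TCP position; "tool_rot": TCP orientation; "wrist_force": force on the tool from outside, world axes, zero at the start; "wrist_torque": the same for the moment, N m; "finger_gap": finger opening in m; "gripper_force": force on a finger pad.
Only numpy, scipy, OpenCV 4.12 (cv2) and the standard library are available. Lean on these libraries where they do the work, as an engineer would, in place of code of your own. Each camera call takes 0.05 s, during which the arm holds its last target. There are 200 camera calls.

## Working session

There is one attempt and no reset: what is moved stays moved. The work goes in short steps, Python scripts to look and compute and a shell command to move; the robot and the scene stay as the last step left them, time stands still between calls to the robot, and variables do not carry over. Pictures are saved under pics/ and viewed, at most 10 in all, crops included, and the job is handed in when it is done.

```bash
mkdir -p pics; python3 - <<'E'
from cell import bot
import cv2,numpy as np
print(bot.observe(),bot.pinch_z)
for n in("scene","top"):
    im=bot.capture(n);cv2.imwrite(f"pics/{n}0.png",im[:,:,::-1]);print(n,bot.camera_model(n))
E
```

```text
{'clock': 0.0, 'joint_positions': array([ 1.27183472,  0.41190774, -0.01270216,  1.59701673,  0.00559852,
        1.13431506, -0.08220473]), 'dq': array([-9.62624467e-04,  8.69439660e-05, -1.90796894e-03, -6.63400289e-04,
        1.58708382e-03,  1.51667659e-03,  9.91208976e-04]), 'tau': array([-2.02749769e-03, -5.87942290e+01,  6.41058739e-01, -2.91077024e+01,
       -5.38239127e-02,  1.83532195e-02,  1.55882881e-04]), 'ee_pos': array([ 0.14278871, -0.60795633,  0.22181544]), 'tool_rot': array([-3.13998559e+00,  1.16858130e-04,  2.30771803e-01]), 'wrist_force': array([0.56782695, 0.50064973, 0.20493064]), 'wrist_torque': array([-0.04989208, -0.00535651, -0.00943224]), 'gripper_force': 0.0, 'finger_gap': 0.08794073408768226} 0.0187
scene {'intrinsics': array([[448.44946822,   0.        , 276.74885408],
       [  0.        , 448.44946822, 211.54950008],
       [  0.        ,   0.        ,   1.        ]]), 'dist': array([-0.08189949,  0.        ,  0.        ,  0.        ,  0.        ]), 'xyz': array([ 1.29872649, -0.7231845 ,  0.837025  ]), 'orientation': array([-2.2201267 , -0.02056751,  0.81798946])}
top {'intrinsics': array([[378.94470303,   0.        , 275.64207889],
       [  0.        , 378.94470303, 210.0364635 ],
       [  0.        ,   0.        ,   1.        ]]), 'dist': array([-0.05284271,  0.        ,  0.        ,  0.        ,  0.        ]), 'xyz': array([ 0.33937896, -0.00603725,  1.241403  ]), 'orientation': array([-2.97694425, -0.01439527, -1.5825317 ])}
```

View pics/scene0.png

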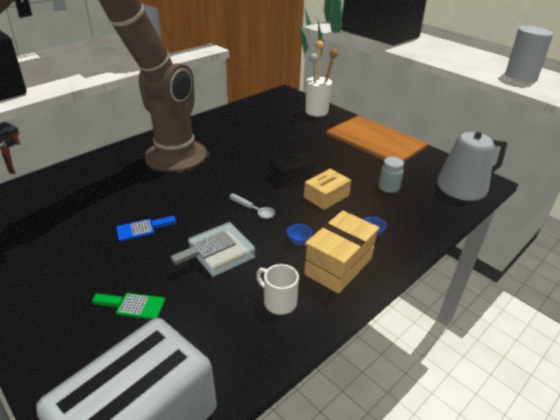

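View pics/top0.png

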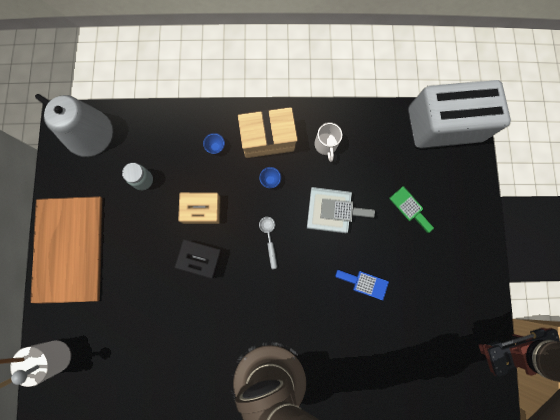

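Scene picture: the grey grater lies on the case around (205,245), with the stand at (327,188). Top picture: the grater plate is at (340,210) with the handle to (374,213), and the bamboo stand is at (200,208) with its long slot at (198,207). Next I'll zoom in.

```bash
python3 - <<'E'
import cv2,numpy as np
t=cv2.imread("pics/top0.png");s=cv2.imread("pics/scene0.png")
z=lambda im,r,c,h,w,k:cv2.resize(im[r:r+h,c:c+w],None,fx=k,fy=k,interpolation=cv2.INTER_CUBIC)
a=z(t,180,300,60,80,5);b=z(t,180,160,60,80,5)
c=z(s,215,165,60,100,4);d=z(s,160,290,60,80,5)
c=cv2.copyMakeBorder(c,0,60,0,0,cv2.BORDER_CONSTANT)
cv2.imwrite("pics/zoom.png",np.vstack([np.hstack([a,b]),np.hstack([c,d])]))
E
```

```text
(no output)
```

View pics/zoom.png

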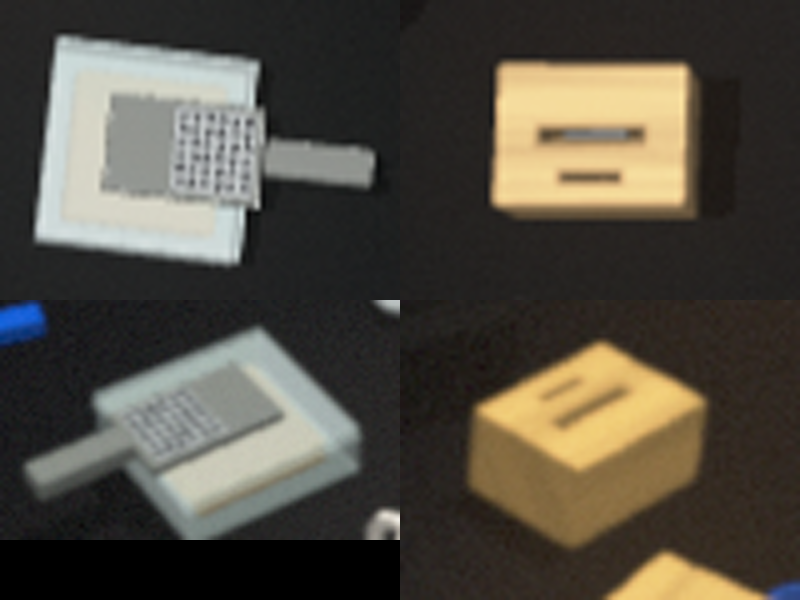

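The zoom shows the handle end in top view at crop (372,169), the foot edge at (105,141), and the long slot between (539,135) and (645,135). In the scene view the slot ends are at (556,426) and (628,388), the handle end at (32,472) and the foot at (260,389). Now I'll triangulate these.

```bash
cat > h.py <<'E'
import cv2,numpy as np
from cell import bot
from scipy.spatial.transform import Rotation as R
def ray(n,p):
    m=bot.camera_model(n);u=cv2.undistortPoints(np.array([[p]],float),m["intrinsics"],m["dist"])[0,0]
    d=R.from_euler("xyz",m["orientation"]).as_matrix()@[u[0],u[1],1]
    return m["xyz"],d/np.linalg.norm(d)
def plane(n,p,z):
    o,d=ray(n,p);return o+d*(z-o[2])/d[2]
def tri(pt,ps):
    a,d=ray("top",pt);b,e=ray("scene",ps)
    s=np.linalg.lstsq(np.c_[d,-e],b-a,rcond=None)[0]
    p,q=a+d*s[0],b+e*s[1];return (p+q)/2,np.linalg.norm(p-q)
def proj(n,P):
    m=bot.camera_model(n);M=R.from_euler("xyz",m["orientation"]).as_matrix().T
    return cv2.projectPoints(np.array([P],float),M,-M@m["xyz"],m["intrinsics"],m["dist"])[0][0,0]
E
python3 - <<'E'
from h import *
np.set_printoptions(precision=4,suppress=True)
A=lambda u,v:((u+.5)/5-.5+300,(v+.5)/5-.5+180)
B=lambda u,v:((u+.5)/5-.5+80,(v+.5)/5-.5+180)
C=lambda u,v:((u+.5)/4-.5+165,(v-299.5)/4-.5+215)
D=lambda u,v:((u-399.5)/5-.5+290,(v-299.5)/5-.5+160)
for n,t,s in [("handle end",A(373,169),C(32,472)),("foot c1",A(108,93),C(285,415)),("foot c2",A(101,190),C(235,363)),
 ("slot L",B(539,135),D(628,388)),("slot R",B(645,135),D(556,426)),
 ("far L",B(499,64),D(706,403)),("far R",B(689,64),D(577,470)),("near R",B(689,206),D(474,408)),("near L",B(494,206),D(601,342)),
 ("case farR",A(260,62),C(175,540))]:
    print(n,*tri(t,s))
print("hroot",plane("top",A(263,157),.056),"hend",plane("top",A(373,169),.056))
print("foot",plane("top",A(104.5,141.5),.048))
for q in [(57,37),(260,62),(240,264),(36,242)]: print("case",plane("top",A(*q),.04))
# slot centroid in both views, dark pixels weighted
for n,(x0,x1,y0,y1) in {"top":(186,211,203.5,211),"scene":(0,0,0,0)}.items():
    if n=="top":
        g=cv2.imread("pics/top0.png").astype(float).mean(2)[203:211,184:213]; print(g.astype(int))
E
```

```text
handle end [ 0.5232 -0.3383  0.0559] 0.003326784652587323
foot c1 [ 0.5758 -0.1734  0.0422] 5.4362279264741126e-05
foot c2 [ 0.5123 -0.1665  0.0442] 0.0003112527001880813
slot L [0.5507 0.2555 0.0571] 0.0030910949362367808
slot R [0.5498 0.188  0.0572] 0.002555179382313698
far L [0.596  0.2814 0.0572] 0.00039843457990140893
far R [0.5942 0.1595 0.0602] 0.0004339193143288312
near R [0.5043 0.1597 0.0603] 0.0041993544638328495
near L [0.5047 0.2817 0.0599] 0.002071029619527626
case farR [ 0.6    -0.2814  0.015 ] 0.004950868415786035
hroot [ 0.5308 -0.2693  0.056 ] hend [ 0.5223 -0.3397  0.056 ]
foot [ 0.5431 -0.1693  0.048 ]
case [ 0.6137 -0.1416  0.04  ]
case [ 0.596  -0.2738  0.04  ]
case [ 0.4641 -0.255   0.04  ]
case [ 0.4797 -0.1245  0.04  ]
[[202 202 201 202 201 201 201 201 201 202 203 202 201 201 201 202 201 201
  201 201 201 202 200 201 201 200 200 199 200]
 [202 202 200 192 189 189 189 189 190 189 189 189 188 188 188 188 190 189
  188 189 188 188 187 187 187 193 197 198 197]
 [199 200 195 169 143 139 139 139 140 141 142 141 142 143 149 152 153 152
  152 152 150 142 138 138 146 180 194 196 195]
 [195 194 187 147  94  78  82  81  91 108 115 113 113 113 123 128 128 128
  128 129 129  98  81  83 113 172 190 192 192]
 [196 195 185 143  91  76  89  98 110 122 124 124 124 125 124 124 125 124
  124 125 126 104 100 100 122 172 191 192 193]
 [195 194 183 151 124 118 127 133 135 132 130 130 131 133 133 133 134 133
  135 134 134 134 140 142 147 181 193 195 195]
 [189 189 182 171 167 167 166 167 166 167 167 167 168 171 171 172 172 171
  174 173 172 175 176 177 177 189 193 194 196]
 [187 189 188 186 186 186 186 186 186 186 187 186 186 188 188 188 187 188
  189 187 187 189 189 190 190 190 190 192 194]]
```

Measurements check out: block top at z≈0.060, slot 67 mm long centred at (0.550, 0.221), grater length 172 mm with the handle top at 0.056. The grasp point is near (0.526, -0.305, 0.048), about 0.6 m from the base. I'll grasp with the tool tilted 35° toward the plate. A quarter turn about the closing axis then stands the grater up, with the tool pointing forward.

```bash
cat >> h.py <<'E'
np.set_printoptions(precision=3,suppress=True)
a=0.117
xg=np.array([np.sin(a),np.cos(a),0]);
def tool(y,z): return np.c_[np.cross(y,z),y,z]
TILT=np.radians(35)
zt=np.array([0,0,-np.cos(TILT)])+np.sin(TILT)*xg
RG=tool(np.array([np.cos(a),-np.sin(a),0]),zt)
b=-0.013  # stand yaw
ys=np.array([-np.sin(b),np.cos(b),0]);xs=np.array([np.cos(b),np.sin(b),0])
RP=tool(ys,np.array([0,0,-np.sin(TILT)])+np.cos(TILT)*xs)
def plan(Rt,p):
    s=bot.observe();Rc=R.from_euler("xyz",s["tool_rot"]).as_matrix()
    d=np.array(p)-s["ee_pos"]
    print("t",s["clock"],"tcp",s["ee_pos"],"F",s["wrist_force"],"gap",s["finger_gap"],"grip",s["gripper_force"])
    print("rot/.15",R.from_matrix(Rc.T@Rt).as_rotvec()/.15,"shift now axes",Rc.T@d/.025,"shift target axes",Rt.T@d/.025)
E
python3 - <<'E'
from h import *
g=np.array([.5264,-.305,.048])+.0187*zt
plan(RG,g-.12*zt)
E
```

```text
t 0.1 tcp [ 0.143 -0.608  0.222] F [-0.236  0.637  0.31 ] gap 0.08738688841063888 grip 0.0
rot/.15 [ 2.477  3.541 -7.887] shift now axes [16.918 -6.098  3.643] shift target axes [ 7.338 13.824  9.578]
```

```bash
python3 -m jog '0 0 0 .94 -.34 0 1;0 0 0 .94 -.34 0 1;0 0 0 .94 -.34 0 1;0 0 0 .94 -.34 0 1;0 0 0 .94 -.34 0 1;0 0 0 .94 -.34 0 1;0 0 0 .94 -.34 0 1;0 0 0 .94 -.34 0 1;0 0 0 .94 -.34 0 1;0 0 0 .94 -.34 0 1;0 0 0 .94 -.34 0 1;0 0 0 .94 -.34 0 1' 60
python3 -m jog '.24 .35 -.79 0 0 0 1;.24 .35 -.79 0 0 0 1;.24 .35 -.79 0 0 0 1;.24 .35 -.79 0 0 0 1;.24 .35 -.79 0 0 0 1;.24 .35 -.79 0 0 0 1;.24 .35 -.79 0 0 0 1;.24 .35 -.79 0 0 0 1;.24 .35 -.79 0 0 0 1;.24 .35 -.79 0 0 0 1;0 0 0 0 0 0 1'
python3 - <<'E'
from h import *
g=np.array([.5264,-.305,.048])+.0187*zt
plan(RG,g-.1*zt); print(bot.observe()["joint_positions"])
E
```

```text
clock: 1.6
ee_pos: [0.3946, -0.4439, 0.2222]
tool_rot: [-3.141, 0.0, 0.231]
wrist_force: [0.5, -0.1, 0.6]
finger_gap: 0.0873
gripper_force: 0.0
clock: 2.98
ee_pos: [0.3939, -0.4449, 0.2209]
tool_rot: [3.136, -0.601, 1.454]
wrist_force: [0.6, 0.1, 0.1]
finger_gap: 0.0878
gripper_force: 0.0
t 2.975 tcp [ 0.394 -0.445  0.221] F [0.614 0.105 0.135] gap 0.08778967118270889 grip 0.0
rot/.15 [0.034 0.068 0.004] shift now axes [1.15  4.579 5.967] shift target axes [1.092 4.609 5.955]
[ 1.237  0.707 -0.432  1.305 -0.165  1.588  0.755]
```

```bash
python3 -m jog '.03 .07 0 .18 .77 .99 .7;0 0 0 .18 .77 .99 .7;0 0 0 .18 .77 .99 .7;0 0 0 .18 .77 .99 .7;0 0 0 .18 .77 .99 .7;0 0 0 .18 .77 .99 .7;0 0 0 0 0 0 .7;0 0 0 0 0 0 .7'
python3 - <<'E'
from h import *
g=np.array([.5264,-.305,.048])+.0187*zt
plan(RG,g); print(bot.observe()["joint_positions"])
for n in("scene","top"):
    im=bot.capture(n);cv2.imwrite(f"pics/{n}1.png",im[:,:,::-1])
t=cv2.imread("pics/top1.png");s=cv2.imread("pics/scene1.png")
z=lambda im,r,c:cv2.resize(im[r:r+90,c:c+100],None,fx=4,fy=4,interpolation=cv2.INTER_CUBIC)
cv2.imwrite("pics/z1.png",np.hstack([z(t,160,310),z(s,190,145)]))
E
```

```text
clock: 3.98
ee_pos: [0.5215, -0.3517, 0.1166]
tool_rot: [3.139, -0.608, 1.456]
wrist_force: [-0.4, -0.2, -0.2]
finger_gap: 0.0617
gripper_force: 0.0
t 3.975 tcp [ 0.522 -0.352  0.117] F [-0.407 -0.244 -0.153] gap 0.06172114998032216 grip 0.0
rot/.15 [0.006 0.018 0.013] shift now axes [-0.027 -0.028  4.073] shift target axes [-0.038 -0.024  4.073]
[ 1.043  0.817 -0.458  1.38  -0.188  1.337  0.621]
```

View pics/z1.png

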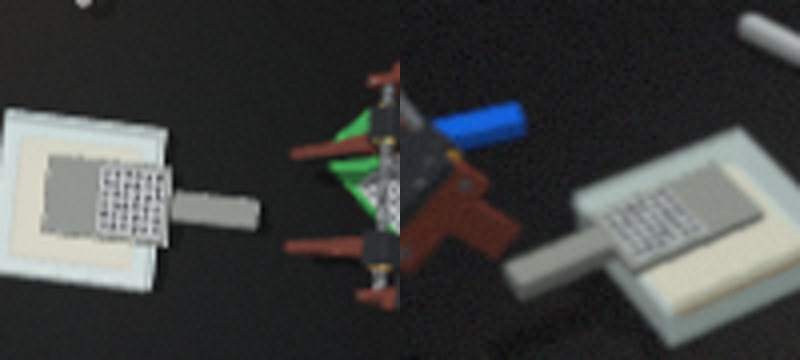

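The picture shows the open fingers straddling the handle's line, with tips at crop (290,154) and (286,247) and the handle end at (260,213). I'll advance along the tool's z axis and close.

```bash
python3 -m jog '0 0 0 0 0 .8 .6;0 0 0 0 0 .8 .6;0 0 0 0 0 .8 .6;0 0 0 0 0 .8 .6;0 0 0 0 0 .87 .6;0 0 0 0 0 0 .6;0 0 0 0 0 0 0;0 0 0 0 0 0 0;0 0 0 0 0 0 0;0 0 0 0 0 0 0;0 0 0 0 0 0 0;0 0 0 0 0 0 0' 60
```

```text
clock: 5.58
ee_pos: [0.5286, -0.2946, 0.0334]
tool_rot: [3.138, -0.608, 1.457]
wrist_force: [-1.2, -3.3, 5.2]
finger_gap: 0.0237
gripper_force: 60.0
```

```bash
python3 -m jog '0 0 0 .29 0 -.41 0;0 0 0 .57 0 -.82 0;0 0 0 .57 0 -.82 0;0 0 0 .57 0 -.82 0;0 0 0 .57 0 -.82 0;0 0 0 .57 0 -.82 0;0 0 0 .57 0 -.82 0;0 0 0 .57 0 -.82 0;0 0 0 .57 0 -.82 0;0 0 0 .57 0 -.82 0;0 0 0 0 0 0 0'
python3 - <<'E'
from h import *
zp=RP[:,2]
plan(RP,np.array([.55,.2213,.235])+.0187*zp); print(bot.observe()["joint_positions"])
E
```

```text
clock: 6.95
ee_pos: [0.5287, -0.2944, 0.2732]
tool_rot: [3.134, -0.606, 1.46]
wrist_force: [-0.9, -0.0, -1.1]
finger_gap: 0.0235
gripper_force: 60.0
t 6.95 tcp [ 0.529 -0.294  0.273] F [-0.936 -0.013 -1.138] gap 0.023479166186655485 grip 59.97194051742554
rot/.15 [ -2.094  -7.673 -11.91 ] shift now axes [15.857 -0.929 13.372] shift target axes [ 0.918 20.636  2.104]
[ 1.021  0.617 -0.508  1.357 -0.26   1.502  0.496]
```

```bash
python3 -m jog '0 0 0 .4 0 .3 0;0 0 0 .7 -.04 .54 0;0 0 0 .7 -.04 .54 0;0 0 0 .7 -.04 .54 0;0 0 0 .7 -.04 .54 0;0 0 0 .7 -.04 .54 0;0 0 0 .7 -.04 .54 0;0 0 0 .7 -.04 .54 0;0 0 0 .7 -.04 .54 0;0 0 0 .7 -.04 .54 0;0 0 0 .7 -.04 .54 0;0 0 0 .4 0 .3 0'
python3 -m jog '-.11 -.4 -.62 0 0 0 0;-.11 -.4 -.62 0 0 0 0;-.11 -.4 -.62 0 0 0 0;-.11 -.4 -.62 0 0 0 0;-.11 -.4 -.62 0 0 0 0;-.11 -.4 -.62 0 0 0 0;-.11 -.4 -.62 0 0 0 0;-.11 -.4 -.62 0 0 0 0;-.11 -.4 -.62 0 0 0 0;-.11 -.4 -.62 0 0 0 0;-.11 -.4 -.62 0 0 0 0;-.11 -.4 -.62 0 0 0 0'
python3 - <<'E'
from h import *
zp=RP[:,2]
plan(RP,np.array([.55,.2213,.235])+.0187*zp); print(bot.observe()["joint_positions"])
E
```

```text
clock: 8.45
ee_pos: [0.5463, -0.0471, 0.2588]
tool_rot: [3.139, -0.609, 1.458]
wrist_force: [0.3, -0.4, -1.1]
finger_gap: 0.0235
gripper_force: 60.0
clock: 9.95
ee_pos: [0.5463, -0.0486, 0.2589]
tool_rot: [2.774, 0.381, 2.392]
wrist_force: [-0.9, -0.3, -1.0]
finger_gap: 0.0233
gripper_force: 60.0
t 9.95 tcp [ 0.546 -0.049  0.259] F [-0.906 -0.29  -0.969] gap 0.02333843963662971 grip 59.971566796302795
rot/.15 [-0.775 -2.881 -4.467] shift now axes [6.824 8.299 1.866] shift target axes [ 0.78  10.799  1.303]
[ 0.823  0.028 -0.788  2.129 -0.058  0.473  0.978]
```

```bash
python3 -m jog '-.11 -.41 -.64 0 0 0 0;-.11 -.41 -.64 0 0 0 0;-.11 -.41 -.64 0 0 0 0;-.11 -.41 -.64 0 0 0 0;-.11 -.41 -.64 0 0 0 0;-.11 -.41 -.64 0 0 0 0;-.11 -.41 -.64 0 0 0 0;0 0 0 0 0 0 0;0 0 0 0 0 0 0'
python3 - <<'E'
from h import *
zp=RP[:,2]
plan(RP,np.array([.55,.2213,.235])+.0187*zp); print(bot.observe()["joint_positions"])
E
```

```text
clock: 11.08
ee_pos: [0.5419, -0.0426, 0.2783]
tool_rot: [2.948, 0.783, 2.865]
wrist_force: [-0.4, 0.3, -0.4]
finger_gap: 0.0236
gripper_force: 60.0
t 11.075 tcp [ 0.542 -0.043  0.278] F [-0.43   0.312 -0.365] gap 0.02355300071327739 grip 59.97223734855652
rot/.15 [-0.064 -1.056 -1.24 ] shift now axes [ 2.929 10.181  2.132] shift target axes [ 1.31  10.558  1.894]
[ 0.879 -0.112 -0.807  2.34  -0.96   0.129  2.326]
```

The wrist joint (q6) is at its limit with this much forward tilt. I'll fit a small kinematic model to the poses recorded so far, to see which tilts the arm can reach over the slot.

```bash
cat > k.py <<'E'
import numpy as np, itertools
from scipy.spatial.transform import Rotation as R
from scipy.optimize import least_squares
Q=np.array([[1.2718,.4119,-.0127,1.5970,.0056,1.1343,-.0822],[1.237,.707,-.432,1.305,-.165,1.588,.755],[1.043,.817,-.458,1.38,-.188,1.337,.621],[1.021,.617,-.508,1.357,-.26,1.502,.496],[.823,.028,-.788,2.129,-.058,.473,.978],[.879,-.112,-.807,2.34,-.96,.129,2.326]])
P=np.array([[.1428,-.608,.2218],[.3939,-.4449,.2209],[.5215,-.3517,.1166],[.5287,-.2944,.2732],[.5463,-.0486,.2589],[.5419,-.0426,.2783]])
E=np.array([[-3.14,0,.2308],[3.136,-.601,1.454],[3.139,-.608,1.456],[3.134,-.606,1.46],[2.774,.381,2.392],[2.948,.783,2.865]])
RR=R.from_euler("xyz",E)
AX="zyzyzyz"
def fk(q,sg,o,T):
    r=R.from_euler("z",o[0]);p=np.zeros(3)
    for i in range(7):
        p=p+r.apply(T[i]); r=r*R.from_euler(AX[i],sg[i]*q[i]+(o[1] if i==6 else 0))
    return p+r.apply(T[7]),r
E
cat > fit.py <<'E'
from k import *
best=[]
Z=np.zeros((8,3))
for sg in itertools.product([1,-1],repeat=7):
    f=lambda o:np.concatenate([(fk(q,sg,o,Z)[1].inv()*t).as_rotvec() for q,t in zip(Q,RR)])
    for o0 in ([0,0],[0,1.6],[0,-1.6],[3,0],[0,3.1],[3,1.6],[3,-1.6],[3,3]):
        r=least_squares(f,o0,max_nfev=30);best.append((r.cost,sg,r.x))
best.sort(key=lambda t:t[0])
for c in best[:6]:print(c)
sg,o=best[0][1:]
def g(t):
    T=t.reshape(8,3)
    return np.concatenate([np.ravel([(fk(q,sg,o,T)[0]-p) for q,p in zip(Q,P)])/.001,(t-t0)/.05])
t0=np.zeros((8,3));t0[1,2]=.3;t0[3,2]=.4;t0[5,2]=.4;t0[7,2]=.3;t0=t0.ravel()
r=least_squares(g,t0);print(r.x.reshape(8,3).round(3),r.fun[:18].round(1))
np.savez("k.npz",sg=sg,o=o,T=r.x.reshape(8,3))
E
time python3 fit.py
```

```text
(np.float64(1.6656998282409512e-06), (-1, 1, -1, 1, -1, 1, -1), array([ 2.83881250e-04, -4.71211455e+00]))
(np.float64(1.6656998282410637e-06), (-1, -1, -1, -1, -1, -1, -1), array([ 3.14187653, -1.5705219 ]))
(np.float64(1.6656998282411554e-06), (-1, -1, -1, -1, -1, -1, -1), array([3.14187653, 4.71266341]))
(np.float64(1.6656998282412394e-06), (-1, -1, -1, -1, -1, -1, -1), array([-3.14130877, -1.5705219 ]))
(np.float64(1.6656998282412693e-06), (-1, 1, -1, 1, -1, 1, -1), array([2.83881080e-04, 1.57107076e+00]))
(np.float64(1.6656998282414283e-06), (-1, -1, -1, -1, -1, -1, -1), array([3.14187653, 4.71266341]))
[[ 0.001  0.    -0.009]
 [ 0.    -0.015  0.291]
 [ 0.    -0.015  0.064]
 [-0.001 -0.01   0.464]
 [-0.004 -0.01   0.026]
 [ 0.002  0.     0.426]
 [-0.002  0.     0.028]
 [-0.     0.001  0.328]] [ 0.1 -0.   0.   0.   0.  -0.2 -0.2  0.   0.1  0.  -0.1  0.1  0.1  0.
 -0.1 -0.1  0.   0. ]
real	0m52.092s
user	0m52.541s
sys	0m0.068s
```

```bash
cat > ik.py <<'E'
from k import *
d=np.load("k.npz");sg,o,T=d["sg"],d["o"],d["T"]
lo=np.array([-2.95,-.29,-1.47,.14,-1.03,.13,-2.86])+.05;hi=np.array([2.95,1.99,1.44,2.54,4.17,1.85,2.86])-.05
q0=np.array([.879,-.1,-.807,2.3,-.9,.19,2.3])
b=-.013;xs=np.array([np.cos(b),np.sin(b),0]);ys=np.array([-np.sin(b),np.cos(b),0])
def ik(p,Rt,seeds):
    f=lambda q:np.r_[(fk(q,sg,o,T)[0]-p)*10,(R.from_matrix(Rt).inv()*fk(q,sg,o,T)[1]).as_rotvec()*3]
    rs=[least_squares(f,np.clip(s,lo+.01,hi-.01),bounds=(lo,hi),max_nfev=60) for s in seeds]
    return min(rs,key=lambda r:r.cost)
if __name__=="__main__":
  rng=np.random.default_rng(0)
  seeds=[q0]+[lo+(hi-lo)*rng.random(7) for _ in range(5)]
  for sy,hz in ((1,1),(-1,1)):
   for tl in (35,50,60):
    for z in (.153,.22):
     z_t=np.cos(np.radians(tl))*xs*hz-np.array([0,0,np.sin(np.radians(tl))])
     y=sy*ys;Rt=np.c_[np.cross(y,z_t),y,z_t]
     r=ik(np.array([.55,.2213,z])+.0187*z_t,Rt,seeds)
     print(sy,tl,z,r.cost.round(6),r.x.round(2))
E
time python3 ik.py
```

```text
1 35 0.153 0.0 [-0.95  0.39  0.15  2.43  2.09  0.72 -1.26]
1 35 0.22 0.0 [-0.12  0.31 -0.79  2.34  1.82  0.89 -0.8 ]
1 50 0.153 0.0 [-0.96  0.29  0.29  2.3   1.55  0.36 -0.59]
1 50 0.22 0.0 [-0.21  0.21 -0.55  2.19  1.26  0.59 -0.21]
1 60 0.153 0.0 [-1.26  0.35  0.76  2.21  0.21  0.24  0.78]
1 60 0.22 9.7e-05 [ 0.45  0.56 -1.41  2.05  1.24  1.   -0.  ]
-1 35 0.153 0.0 [-0.05  0.56 -0.92  2.37  1.99  1.13  2.23]
-1 35 0.22 0.000719 [-0.64  0.22 -0.21  2.36  1.8   0.73  2.29]
-1 50 0.153 0.0 [-0.93  0.29  0.25  2.29  1.54  0.37  2.56]
-1 50 0.22 0.0 [-1.68  0.29  1.16  2.27  0.65  0.21 -2.81]
-1 60 0.153 0.0 [-0.96  0.29  0.38  2.18  0.67  0.32 -2.81]
-1 60 0.22 0.0 [-0.4   0.19 -0.27  2.08  0.73  0.57 -2.81]
real	0m10.374s
user	0m10.813s
sys	0m0.104s
```

```bash
cat > sim.py <<'E'
from ik import *
LO=lo-.05;HI=hi+.05
def jac(q):
    p,r=fk(q,sg,o,T);J=np.zeros((6,7))
    for i in range(7):
        q2=q.copy();q2[i]+=1e-5;p2,r2=fk(q2,sg,o,T)
        J[:3,i]=(p2-p)/1e-5;J[3:,i]=(r2*r.inv()).as_rotvec()/1e-5
    return J
def steps(q,rows,n=4,lam=.01):
    p,r=fk(q,sg,o,T);out=[]
    for w in rows:
        w=np.array(w,float)
        for _ in range(n):
            p=p+r.apply(w[3:6]*.025/n);r=r*R.from_rotvec(w[:3]*.15/n)
            for _ in range(2):
                pc,rc=fk(q,sg,o,T);e=np.r_[p-pc,(r*rc.inv()).as_rotvec()]
                J=jac(q);q=np.clip(q+J.T@np.linalg.solve(J@J.T+lam**2*np.eye(6),e),LO,HI)
    pc,rc=fk(q,sg,o,T)
    return q,np.linalg.norm(p-pc),(r*rc.inv()).magnitude()
def rotrows(q,Rt,n):
    r=fk(q,sg,o,T)[1];v=(r.inv()*R.from_matrix(Rt)).as_rotvec()/.15/n
    return [list(v)+[0,0,0]]*n
def shrows(q,pt,n):
    p,r=fk(q,sg,o,T);v=r.inv().apply(pt-p)/.025/n
    return [[0,0,0]+list(v)]*n
E
python3 - <<'E'
from sim import *
np.set_printoptions(precision=2,suppress=True)
q=Q[3]
q,*e=steps(q,[[0,0,0,.4,0,.3]]+[[0,0,0,.7,-.04,.54]]*10+[[0,0,0,.4,0,.3]]);print(q,e)
q,*e=steps(q,[[-.11,-.4,-.62,0,0,0]]*12);print(q,e,"real",Q[4])
q,*e=steps(Q[4],[[-.11,-.41,-.64,0,0,0]]*7);print(q,e,"real",Q[5])
# candidate: from Q[5] via waypoints
def RT(tl,yaw):
    y=np.array([-np.sin(yaw),np.cos(yaw),0]);x=np.array([np.cos(yaw),np.sin(yaw),0])
    z=np.cos(np.radians(tl))*x-np.array([0,0,np.sin(np.radians(tl))]);return np.c_[np.cross(y,z),y,z]
for tl1,yaw1 in ((70,0),(60,0),(70,-.5),(70,-1),(70,.5),(60,.6),(50,-.6)):
  q=Q[5];tot=[]
  q,*e=steps(q,rotrows(q,RT(tl1,yaw1),10));a=q;ea=e
  q,*e=steps(q,shrows(q,np.array([.565,.2213,.25]),12));b_=q;eb=e
  q,*e=steps(q,rotrows(q,RT(35,-.013),14))
  q,*e2=steps(q,shrows(q,np.array([.55,.2213,.235])+.0187*RT(35,-.013)[:,2],3))
  print(tl1,yaw1,a,b_,q,np.array(ea+eb+e+e2))
E
```

```text
[ 0.84  0.43 -0.63  1.71 -0.38  1.18  0.3 ] [np.float64(9.985367629890805e-09), 4.162971845507382e-09]
[ 0.82  0.03 -0.79  2.13 -0.06  0.48  0.98] [np.float64(2.7851418225951327e-07), 2.0925385381570885e-07] real [ 0.82  0.03 -0.79  2.13 -0.06  0.47  0.98]
[-0.88 -0.29  0.76  2.54 -1.03  0.13  2.76] [np.float64(0.14582535954625667), 0.43274883187343305] real [ 0.88 -0.11 -0.81  2.34 -0.96  0.13  2.33]
70 0 [ 1.14  0.18 -1.24  1.95  0.27  0.8   1.34] [ 0.3   0.36 -1.06  1.85  0.68  0.94  0.52] [-0.02  0.3  -0.91  2.32  1.79  0.9  -0.73] [0. 0. 0. 0. 0. 0. 0. 0.]
60 0 [ 1.36  0.01 -1.33  2.1  -0.02  0.52  1.63] [ 0.33  0.29 -1.11  1.99  0.89  0.8   0.28] [ 0.04  0.33 -0.98  2.32  1.79  0.93 -0.72] [0. 0. 0. 0. 0. 0. 0. 0.]
70 -0.5 [ 1.92 -0.29 -1.47  1.97 -0.37  0.83  1.45] [ 0.24  0.5  -1.21  1.79  0.92  1.22 -0.4 ] [ 0.17  0.4  -1.15  2.32  1.8   1.02 -0.68] [0.12 0.22 0.   0.   0.   0.   0.   0.  ]
70 -1 [ 1.36 -0.29 -1.25  2.08 -0.06  0.91  0.67] [ 0.17  0.62 -1.23  1.65  0.9   1.46 -0.67] [ 0.25  0.47 -1.26  2.31  1.81  1.1  -0.65] [0.12 0.06 0.   0.   0.   0.   0.   0.  ]
70 0.5 [ 0.93  0.16 -0.88  1.91 -0.09  0.83  2.19] [ 0.29  0.27 -0.86  1.87  0.31  0.75  1.36] [-0.24  0.24 -0.65  2.34  1.78  0.81 -0.77] [0. 0. 0. 0. 0. 0. 0. 0.]
60 0.6 [ 0.87  0.1  -0.67  2.01 -0.48  0.74  2.69] [ 0.26  0.17 -0.72  2.02  0.05  0.47  1.72] [-0.42  0.21 -0.45  2.35  1.78  0.76 -0.8 ] [0. 0. 0. 0. 0. 0. 0. 0.]
50 -0.6 [ 1.61 -0.29 -1.47  2.16 -0.03  0.41  0.91] [ 0.13  0.56 -1.27  1.9   1.22  1.41 -0.73] [ 0.27  0.5  -1.31  2.31  1.81  1.14 -0.64] [0.05 0.17 0.   0.   0.   0.   0.   0.  ]
```

The model predicts the arm well. The route is: untilt to 70° with a bit of yaw, shift across to the block, then tilt back. That brings joint 5 to the good side.

```bash
cat >> sim.py <<'E'
def RT(tl,yaw):
    y=np.array([-np.sin(yaw),np.cos(yaw),0]);x=np.array([np.cos(yaw),np.sin(yaw),0])
    z=np.cos(np.radians(tl))*x-np.array([0,0,np.sin(np.radians(tl))]);return np.c_[np.cross(y,z),y,z]
E
python3 - <<'E'
from sim import *
np.set_printoptions(precision=3,suppress=True)
q=Q[5]
w=rotrows(q,RT(70,.4),6);print(np.array(w[0]));q,*e=steps(q,w);print(q,e)
w=shrows(q,np.array([.565,.2213,.27]),12);print(np.array(w[0]));q,*e=steps(q,w);print(q,e)
E
```

```text
[-0.201  0.521 -0.589  0.     0.     0.   ]
[ 0.972  0.15  -0.945  1.927 -0.039  0.81   2.045] [np.float64(1.3058087283157728e-07), 7.313596787990978e-08]
[ 0.     0.     0.    -0.379  0.78   0.168]
[ 0.323  0.265 -0.928  1.847  0.366  0.812  1.21 ] [np.float64(4.003013552629595e-08), 2.0846547804297325e-08]
```

```bash
python3 -m jog '-.2 .52 -.59 0 0 0 0;-.2 .52 -.59 0 0 0 0;-.2 .52 -.59 0 0 0 0;-.2 .52 -.59 0 0 0 0;-.2 .52 -.59 0 0 0 0;-.2 .52 -.59 0 0 0 0;0 0 0 0 0 0 0' && python3 -m jog '0 0 0 -.38 .78 .17 0;0 0 0 -.38 .78 .17 0;0 0 0 -.38 .78 .17 0;0 0 0 -.38 .78 .17 0;0 0 0 -.38 .78 .17 0;0 0 0 -.38 .78 .17 0;0 0 0 -.38 .78 .17 0;0 0 0 -.38 .78 .17 0;0 0 0 -.38 .78 .17 0;0 0 0 -.38 .78 .17 0;0 0 0 -.38 .78 .17 0;0 0 0 -.38 .78 .17 0'
python3 - <<'E'
from sim import *
from h import plan,RP,bot
q=bot.observe()["joint_positions"];print(q)
plan(RP,np.array([.55,.2213,.235])+.0187*RP[:,2])
print(steps(q,rotrows(q,RP,8)))
E
```

```text
clock: 11.95
ee_pos: [0.5432, -0.0439, 0.2787]
tool_rot: [-3.14, 0.351, -2.743]
wrist_force: [0.3, -0.2, -1.3]
finger_gap: 0.0237
gripper_force: 60.0
clock: 13.45
ee_pos: [0.5648, 0.2209, 0.2687]
tool_rot: [-3.14, 0.351, -2.744]
wrist_force: [0.6, 0.7, -0.9]
finger_gap: 0.0237
gripper_force: 60.0
[ 0.354  0.276 -0.971  1.851  0.395  0.814  1.182]
t 13.45 tcp [0.565 0.221 0.269] F [ 0.62   0.673 -0.89 ] gap 0.023727211262714154 grip 59.97157394886017
rot/.15 [ 1.685 -4.001  2.207] shift now axes [0.59  0.    1.677] shift target axes [1.444 0.007 1.037]
(array([-0.087,  0.161, -0.789,  2.287,  1.64 ,  0.77 , -0.599]), np.float64(1.090381248516715e-06), 9.514834346072759e-07)
```

```bash
python3 -m jog '.21 -.5 .275 0 0 0 0;.21 -.5 .275 0 0 0 0;.21 -.5 .275 0 0 0 0;.21 -.5 .275 0 0 0 0;.21 -.5 .275 0 0 0 0;.21 -.5 .275 0 0 0 0;.21 -.5 .275 0 0 0 0;.21 -.5 .275 0 0 0 0;0 0 0 .48 0 .35 0;0 0 0 .48 0 .35 0;0 0 0 .48 0 .35 0;0 0 0 0 0 0 0'
python3 - <<'E'
from h import *
plan(RP,np.array([.55,.2213,.235])+.0187*RP[:,2]);print(bot.observe()["joint_positions"])
for n in("scene","top"):
    im=bot.capture(n);cv2.imwrite(f"pics/{n}2.png",im[:,:,::-1])
t=cv2.imread("pics/top2.png");s=cv2.imread("pics/scene2.png")
z=lambda im,r,c:cv2.resize(im[r:r+120,c:c+100],None,fx=4,fy=4,interpolation=cv2.INTER_CUBIC)
cv2.imwrite("pics/z2.png",np.hstack([z(t,160,140),z(s,90,280)]))
E
```

```text
clock: 14.95
ee_pos: [0.5636, 0.218, 0.2216]
tool_rot: [-3.127, 0.932, -3.128]
wrist_force: [0.4, -1.3, -1.2]
finger_gap: 0.0238
gripper_force: 60.0
t 14.95 tcp [0.564 0.218 0.222] F [ 0.403 -1.301 -1.214] gap 0.023824971885926916 grip 59.97232139110565
rot/.15 [ 0.046 -0.185  0.104] shift now axes [-0.13   0.125 -0.008] shift target axes [-0.128  0.127 -0.006]
[-0.133  0.255 -0.748  2.328  1.764  0.804 -0.72 ]
```

View pics/z2.png

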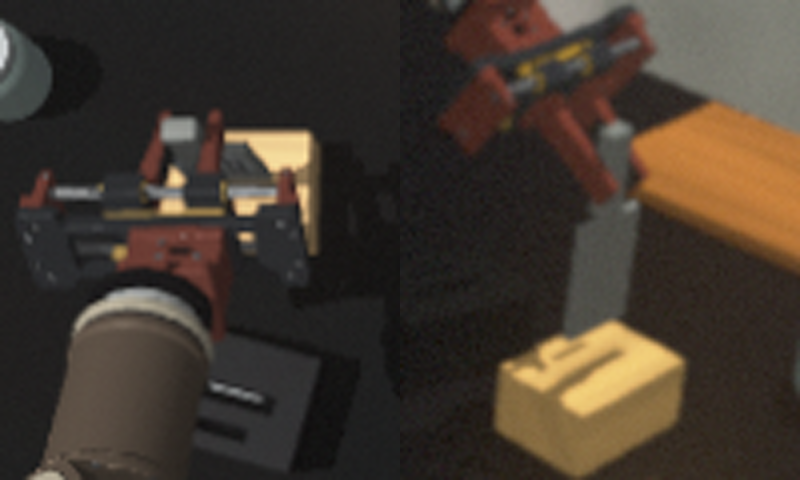

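The grater hangs upright above the block. Scene crop: handle top (617,125), foot edge (566,335)–(600,325). I'll apply the small correction, then check the foot against where it should project.

```bash
python3 -m jog '.05 -.18 .1 -.13 .13 0 0;0 0 0 0 0 0 0;0 0 0 0 0 0 0'
python3 - <<'E'
from h import *
plan(RP,np.array([.55,.2213,.235])+.0187*RP[:,2])
s0=bot.observe();Rc=R.from_euler("xyz",s0["tool_rot"]).as_matrix()
pin=s0["ee_pos"]-.0187*Rc[:,2]
# grater axes in tool from grasp
G=np.c_[xg,np.cross([0,0,1],xg),[0,0,1]];Gt=RG.T@G;Gw=Rc@Gt
org=pin-Gw@[-.085,0,.008]
print("grater x",Gw[:,0],"foot",org+Gw@[.05,0,.004])
im=bot.capture("scene")[:,:,::-1].copy();cv2.imwrite("pics/scene3.png",im)
r0,c0,k=100,325,8
z=cv2.resize(im[r0:r0+75,c0:c0+60],None,fx=k,fy=k,interpolation=cv2.INTER_CUBIC)
z2=z.copy()
for P in [(.05,.032,0),(.05,-.032,0),(.05,.032,.008),(.05,-.032,.008),(-.05,.032,0),(-.05,-.032,0),(-.12,-.012,0),(-.12,.012,0),(-.12,.012,.016),(-.12,-.012,.016)]:
    u=(proj("scene",org+Gw@np.array(P))-[c0,r0]+.5)*k-.5
    cv2.circle(z2,tuple(int(v) for v in u),3,(0,0,255),-1)
cv2.imwrite("pics/z3.png",z2[:600,:480])
E
```

```text
clock: 15.42
ee_pos: [0.5668, 0.222, 0.2264]
tool_rot: [-3.139, 0.963, 3.132]
wrist_force: [-0.1, 1.0, -1.0]
finger_gap: 0.023
gripper_force: 60.0
t 15.425 tcp [0.567 0.222 0.226] F [-0.112  1.003 -1.033] gap 0.02302251103436588 grip 59.9722820520401
rot/.15 [-0.002  0.021  0.012] shift now axes [ 0.104 -0.038 -0.   ] shift target axes [ 0.104 -0.038  0.   ]
grater x [ 0.003 -0.002 -1.   ] foot [0.556 0.222 0.102]
```

View pics/z3.png

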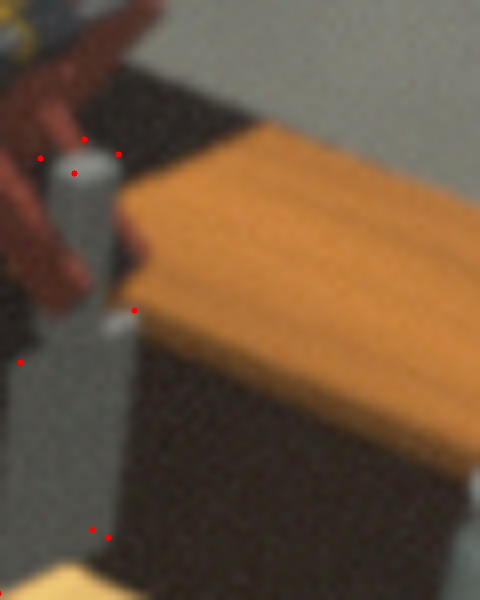

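```bash
cat >> h.py <<'E'
def gr(fx,fy,fz):  # tcp target for foot
    return np.array([fx-.004,fy,fz+.135])+.0187*RP[:,2]
E
python3 - <<'E'
from h import *
plan(RP,gr(.55,.2213,.072))
E
```

```text
t 15.475 tcp [0.567 0.222 0.226] F [-0.057  0.304 -0.474] gap 0.02386906201207061 grip 59.97214436531067
rot/.15 [-0.004  0.023  0.012] shift now axes [ 1.117 -0.035  0.505] shift target axes [ 1.115 -0.037  0.509]
```

```bash
python3 -m jog '0 .02 .01 .28 -.01 .13 0;0 0 0 .28 -.01 .13 0;0 0 0 .28 -.01 .13 0;0 0 0 .28 -.01 .13 0;0 0 0 0 0 0 0;0 0 0 0 0 0 0;0 0 0 0 0 0 0'
python3 - <<'E'
from h import *
plan(RP,gr(.55,.2213,.072))
s0=bot.observe();Rc=R.from_euler("xyz",s0["tool_rot"]).as_matrix()
pin=s0["ee_pos"]-.0187*Rc[:,2]
G=np.c_[xg,np.cross([0,0,1],xg),[0,0,1]];Gw=Rc@RG.T@G
org=pin-Gw@[-.085,0,.008];print("foot",org+Gw@[.05,0,.004],Gw[:,0])
im=bot.capture("scene")[:,:,::-1].copy();cv2.imwrite("pics/scene4.png",im)
r0,c0,k=125,290,8
z=cv2.resize(im[r0:r0+75,c0:c0+80],None,fx=k,fy=k,interpolation=cv2.INTER_CUBIC)
pts=[org+Gw@np.array(P) for P in [(.05,.032,0),(.05,-.032,0),(.05,.032,.008),(.05,-.032,.008),(-.05,.032,0),(-.05,-.032,0)]]
pts+=[np.array([.55,.2213,.06])+y*ys+x*xs for x in(-.005,.005) for y in(-.033,.033)]
for i,P in enumerate(pts):
    u=(proj("scene",P)-[c0,r0]+.5)*k-.5
    cv2.circle(z,tuple(int(v) for v in u),2,(0,0,255) if i<6 else (255,0,0),-1)
cv2.imwrite("pics/z4.png",z)
E
```

```text
clock: 16.35
ee_pos: [0.5616, 0.2212, 0.196]
tool_rot: [-3.14, 0.961, 3.129]
wrist_force: [0.2, 0.1, -1.2]
finger_gap: 0.0238
gripper_force: 60.0
t 16.35 tcp [0.562 0.221 0.196] F [ 0.232  0.122 -1.155] gap 0.02377974954056857 grip 59.9723482131958
rot/.15 [-0.004  0.006  0.002] shift now axes [-0.003 -0.004 -0.017] shift target axes [-0.003 -0.004 -0.017]
foot [0.55  0.221 0.072] [ 0.001 -0.001 -1.   ]
```

View pics/z4.png

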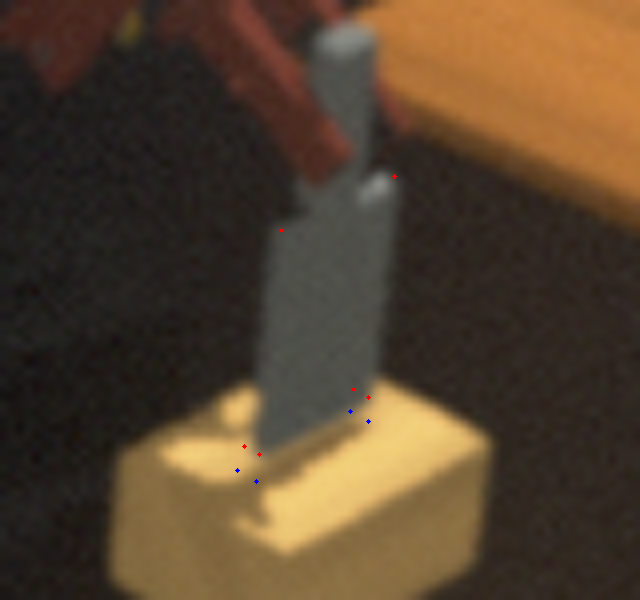

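The foot lines up with the slot: its corners at (258,457) and (372,400) are within about 1 mm of prediction. The slot shows just in front of and below it. Now a gentle descent with force checks.

```bash
python3 -m jog '0 0 0 .2 0 .14 0;0 0 0 .2 0 .14 0;0 0 0 .1 0 .07 0;0 0 0 0 0 0 0'; python3 -m jog '0 0 0 .1 0 .07 0;0 0 0 .1 0 .07 0;0 0 0 0 0 0 0'
```

```text
clock: 16.9
ee_pos: [0.5639, 0.2212, 0.1842]
tool_rot: [-3.14, 0.97, 3.128]
wrist_force: [-4.6, -3.9, 18.7]
finger_gap: 0.0234
gripper_force: 60.0
clock: 17.27
ee_pos: [0.5663, 0.2213, 0.1819]
tool_rot: [-3.141, 0.978, 3.125]
wrist_force: [-4.8, -4.7, 32.3]
finger_gap: 0.0237
gripper_force: 60.0
```

```bash
python3 - <<'E'
from h import *
s=bot.observe();print(s["wrist_force"],s["wrist_torque"],s["ee_pos"])
plan(RP,gr(.55,.2213,.063))
im=bot.capture("scene")[:,:,::-1];cv2.imwrite("pics/scene5.png",im)
k=8;A=cv2.imread("pics/scene0.png")
f=lambda im:cv2.resize(im[150:210,305:355],None,fx=k,fy=k,interpolation=cv2.INTER_CUBIC)
cv2.imwrite("pics/z5.png",np.hstack([f(im),f(A)]))
E
```

```text
[-4.813 -4.691 32.276] [-1.016 -3.97  -1.012] [0.566 0.221 0.182]
t 17.275 tcp [0.566 0.221 0.182] F [-4.813 -4.691 32.276] gap 0.023669367403707856 grip 60.00357627868652
rot/.15 [-0.021  0.123 -0.013] shift now axes [-0.068 -0.012 -0.284] shift target axes [-0.063 -0.011 -0.285]
```

View pics/z5.png

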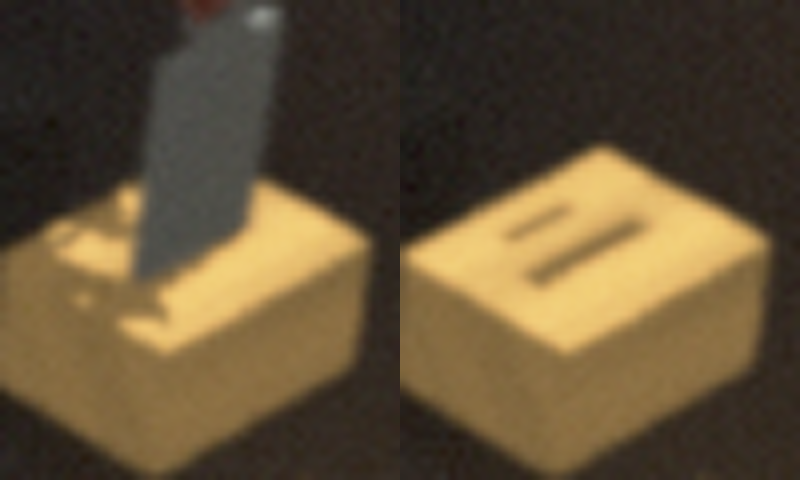

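Side by side, the foot covers the slot, but its lower edge, (140,281)→(250,230), is a little flatter than the slot's front edge, (140,287)→(250,228). A small yaw error and/or an offset toward +y is likely. I'll measure edge lines numerically in the free-air image.

```bash
python3 - <<'E'
from h import *
def edge(fn,cols,r0,r1,th):
    im=cv2.imread(fn).astype(float);d=im[:,:,2]-im[:,:,0];P=[]
    for c in cols:
        col=d[r0:r1,c]
        k=[i for i in range(len(col)-1) if col[i]<th<=col[i+1]]
        if k:i=k[0];P.append((c,r0+i+(th-col[i])/(col[i+1]-col[i])))
    P=np.array(P);f=np.polyfit(P[:,0],P[:,1],1);return f,P[:,1]-np.polyval(f,P[:,0]),f@[330,1]
for th in(20,30,40):
    print("foot4",th,*edge("pics/scene4.png",range(324,336),170,195,th))
    print("foot5",th,*edge("pics/scene5.png",range(324,335),172,195,th))
def line(n,A,B):
    p,q=proj(n,A),proj(n,B);m=(q-p)[1]/(q-p)[0];return m,p[1]+m*(330-p[0])
for nm,f,c in (("pred foot4",np.array([.554,.2213,.072]),0),("pred slotfront",np.array([.555,.2213,.06]),0)):
    for yaw in(-.013,.0,-.05): 
        v=np.array([-np.sin(yaw),np.cos(yaw),0])*.032;print(nm,yaw,line("scene",f-v,f+v))
# slot front edge in scene0: bright->from below: last crossing
im=cv2.imread("pics/scene0.png").astype(float).mean(2)
P=[]
for c in range(324,334):
    col=im[172:200,c];i=int(np.argmin(col[:18]));hi=col[i+4];lo_=col[i];th=(hi+lo_)/2
    j=next(j for j in range(i,i+6) if col[j]<th<=col[j+1]);P.append((c,172+j+(th-col[j])/(col[j+1]-col[j])))
P=np.array(P);f=np.polyfit(P[:,0],P[:,1],1);print("slot front0",f,f@[330,1],P[:,1]-np.polyval(f,P[:,0]))
s=bot.observe();print("now rot",s["tool_rot"])
E
```

```text
foot4 20 [ -0.552 359.106] [-0.159 -0.2   -0.01   0.058  0.05  -0.041  0.27   0.223  0.187  0.189
  0.091 -0.657] 176.91748987490914
foot5 20 [ -0.569 367.899] [-0.12  -0.046 -0.039  0.03   0.141  0.133  0.062 -0.122  0.15   0.018
 -0.208] 180.01166541745116
foot4 30 [ -0.536 354.242] [-0.157 -0.137 -0.014  0.119 -0.013 -0.001  0.13   0.266  0.102  0.188
 -0.026 -0.457] 177.36993292666497
foot5 30 [ -0.576 370.388] [-0.176 -0.043  0.033  0.052  0.143  0.182  0.03  -0.118 -0.007 -0.009
 -0.088] 180.4141138069649
foot4 40 [ -0.54  355.966] [-0.172 -0.132  0.007  0.082 -0.012  0.05   0.095  0.256  0.163  0.184
 -0.071 -0.45 ] 177.71728204591105
foot5 40 [ -0.587 374.582] [-0.185 -0.065  0.082  0.019  0.165  0.135  0.08  -0.079 -0.072  0.051
 -0.13 ] 180.73505345123172
pred foot4 -0.013 (np.float64(-0.5244178676487069), np.float64(177.04914737036307))
pred foot4 0.0 (np.float64(-0.5401524347043071), np.float64(177.0311750903673))
pred foot4 -0.05 (np.float64(-0.4819863023562338), np.float64(177.0976171724513))
pred slotfront -0.013 (np.float64(-0.5305210115625106), np.float64(180.30327303689492))
pred slotfront 0.0 (np.float64(-0.546421280582632), np.float64(180.28347854868386))
pred slotfront -0.05 (np.float64(-0.48764139232196174), np.float64(180.35665802564807))
slot front0 [ -0.536 357.907] 181.1828797252342 [ 0.104  0.124 -0.113 -0.133 -0.013 -0.044 -0.018 -0.054  0.068  0.08 ]
now rot [-3.141  0.978  3.125]
```

Yaw is fine and x agrees to about 1 mm. The contact force pushes toward -x and -y, so I'll lift off, shift about 1.3 mm that way and try again.

```bash
python3 -m jog '0 .12 0 -.07 0 -.28 0;0 0 0 0 0 0 0;0 0 0 0 0 0 0'; python3 - <<'E'
from h import *
plan(RP,gr(.5487,.2200,.063))
E
```

```text
clock: 17.7
ee_pos: [0.558, 0.2217, 0.1817]
tool_rot: [-3.141, 0.947, 3.129]
wrist_force: [-2.8, -1.8, 12.0]
finger_gap: 0.0236
gripper_force: 60.0
t 17.7 tcp [0.558 0.222 0.182] F [-2.83  -1.816 11.955] gap 0.023604031089274755 grip 59.986533522605896
rot/.15 [-0.002 -0.083  0.   ] shift now axes [-0.23  -0.076 -0.063] shift target axes [-0.231 -0.076 -0.06 ]
```

```bash
python3 -m jog '0 -.08 0 -.36 -.08 -.15 0;0 0 0 0 0 0 0;0 0 0 0 0 0 0'; python3 - <<'E'
from h import *
plan(RP,gr(.5487,.2200,.063))
E
```

```text
clock: 18.08
ee_pos: [0.5588, 0.219, 0.1886]
tool_rot: [-3.14, 0.953, 3.13]
wrist_force: [-0.0, 0.7, -1.2]
finger_gap: 0.0237
gripper_force: 60.0
t 18.075 tcp [0.559 0.219 0.189] F [-0.037  0.667 -1.214] gap 0.023658852773779705 grip 59.98450219631195
rot/.15 [-0.005 -0.043  0.005] shift now axes [0.016 0.034 0.072] shift target axes [0.016 0.034 0.072]
```

```bash
python3 -m jog '0 -.04 0 .02 .03 .07 0;0 0 0 .08 0 .06 0;0 0 0 .08 0 .06 0;0 0 0 0 0 0 0'; python3 - <<'E'
from h import *
plan(RP,gr(.5487,.2200,.055));s=bot.observe();print(s["wrist_torque"])
E
```

```text
clock: 18.58
ee_pos: [0.5602, 0.2199, 0.1823]
tool_rot: [-3.14, 0.96, 3.13]
wrist_force: [-0.8, 0.1, -0.1]
finger_gap: 0.0233
gripper_force: 60.0
t 18.575 tcp [0.56  0.22  0.182] F [-0.772  0.114 -0.062] gap 0.023336422362171937 grip 59.984729290008545
rot/.15 [-0.005 -0.001  0.006] shift now axes [ 0.105 -0.002  0.065] shift target axes [ 0.105 -0.002  0.065]
[0.045 0.788 0.02 ]
```

No contact at a depth where it touched before, so I'll continue down.

```bash
python3 -m jog '0 0 0 .08 0 .06 0;0 0 0 .08 0 .06 0;0 0 0 0 0 0 0'; python3 -m jog '0 0 0 .08 0 .06 0;0 0 0 .08 0 .06 0;0 0 0 0 0 0 0';  python3 - <<'E'
from h import *
plan(RP,gr(.5487,.2200,.04));s=bot.observe();print(s["wrist_torque"])
E
```

```text
clock: 18.95
ee_pos: [0.5625, 0.22, 0.1814]
tool_rot: [-3.141, 0.969, 3.128]
wrist_force: [-3.1, -1.6, 14.7]
finger_gap: 0.0235
gripper_force: 60.0
clock: 19.32
ee_pos: [0.565, 0.2202, 0.1799]
tool_rot: [3.141, 0.976, 3.125]
wrist_force: [-2.1, -4.7, 26.4]
finger_gap: 0.0238
gripper_force: 60.0
t 19.325 tcp [0.565 0.22  0.18 ] F [-2.129 -4.75  26.421] gap 0.023845875081443483 grip 59.99945282936096
rot/.15 [-0.017  0.11  -0.014] shift now axes [ 0.628 -0.019  0.185] shift target axes [ 0.624 -0.018  0.195]
[-0.824 -3.275 -0.805]
```

```bash
python3 -m jog '0 .1 0 -.4 -.09 -.36 0;0 0 0 0 0 0 0;0 0 0 0 0 0 0'; python3 - <<'E'
from h import *
plan(RP,gr(.5487,.2180,.063))
im=bot.capture("scene")[:,:,::-1];cv2.imwrite("pics/scene6.png",im)
E
```

```text
clock: 19.7
ee_pos: [0.5589, 0.2174, 0.1858]
tool_rot: [-3.14, 0.945, 3.13]
wrist_force: [0.3, -0.2, -1.5]
finger_gap: 0.0233
gripper_force: 60.0
t 19.7 tcp [0.559 0.217 0.186] F [ 0.316 -0.228 -1.469] gap 0.023308497066597583 grip 59.982980489730835
rot/.15 [-0.006 -0.097  0.004] shift now axes [-0.073  0.015  0.002] shift target axes [-0.073  0.015  0.003]
```

```bash
python3 -m jog '0 -.1 0 -.07 .015 0 0;0 0 0 .1 0 .07 0;0 0 0 .08 0 .06 0;0 0 0 0 0 0 0'; python3 -m jog '0 0 0 .08 0 .06 0;0 0 0 .04 0 .03 0;0 0 0 0 0 0 0';  python3 - <<'E'
from h import *
plan(RP,gr(.5487,.2180,.05));s=bot.observe();print(s["wrist_torque"])
E
```

```text
clock: 20.25
ee_pos: [0.5599, 0.218, 0.1815]
tool_rot: [-3.14, 0.96, 3.13]
wrist_force: [0.1, -0.4, -0.8]
finger_gap: 0.0235
gripper_force: 60.0
clock: 20.62
ee_pos: [0.5611, 0.2182, 0.1802]
tool_rot: [-3.14, 0.965, 3.129]
wrist_force: [-4.3, -1.1, 10.2]
finger_gap: 0.0236
gripper_force: 60.0
t 20.625 tcp [0.561 0.218 0.18 ] F [-4.268 -1.054 10.222] gap 0.023643762740621604 grip 59.99388098716736
rot/.15 [-0.006  0.032  0.001] shift now axes [ 0.22  -0.017  0.098] shift target axes [ 0.219 -0.017  0.099]
[-0.286 -0.061 -0.253]
```

```bash
python3 -m jog '0 0 0 .03 -.02 -.05 0;0 0 0 .03 -.02 -.05 0;0 0 0 0 0 0 0'; python3 -m jog '0 0 0 .08 0 .06 0;0 0 0 0 0 0 0';  python3 - <<'E'
from h import *
plan(RP,gr(.546,.2175,.05));s=bot.observe();print(s["wrist_torque"])
E
```

```text
clock: 21.0
ee_pos: [0.5584, 0.2176, 0.1802]
tool_rot: [3.142, 0.964, 3.128]
wrist_force: [2.4, 1.3, 5.7]
finger_gap: 0.0238
gripper_force: 60.0
clock: 21.25
ee_pos: [0.5597, 0.2178, 0.1801]
tool_rot: [3.142, 0.97, 3.127]
wrist_force: [-3.3, -3.1, 21.3]
finger_gap: 0.0233
gripper_force: 60.0
t 21.25 tcp [0.56  0.218 0.18 ] F [-3.277 -3.117 21.346] gap 0.023325466527942044 grip 59.999756813049316
rot/.15 [-0.005  0.065 -0.004] shift now axes [ 0.246 -0.021  0.053] shift target axes [ 0.245 -0.02   0.055]
[-0.317 -2.123 -0.327]
```

Friction of about 0.42 flips sign as I drag, so the foot is still sliding on the flat top. I'll overlay the slot outline from the first image (fixed camera) on the current view.

```bash
python3 - <<'E'
from h import *
im=bot.capture("scene")[:,:,::-1].copy();cv2.imwrite("pics/scene7.png",im)
A=cv2.imread("pics/scene0.png");k=14
f=lambda im:cv2.resize(im[158:196,312:345],None,fx=k,fy=k,interpolation=cv2.INTER_CUBIC)
a=f(A);m=cv2.GaussianBlur(a,(0,0),3).mean(2)
mask=(m<135).astype(np.uint8)
cs,_=cv2.findContours(mask,cv2.RETR_LIST,cv2.CHAIN_APPROX_NONE)
cs=[c for c in cs if 1500<cv2.contourArea(c)<40000 ]
for c in cs:print(cv2.contourArea(c),cv2.minAreaRect(c))
b=f(im);cv2.drawContours(b,cs,-1,(0,0,255),1)
top=[np.array([.5503,.2213,.06])+y*ys+x*xs for y,x in((-.033,-.005),(.033,-.005),(.033,.005),(-.033,.005))]
q=np.array([(proj("scene",P)-[312,158]+.5)*k-.5 for P in top]).astype(int)
for im_ in(a,b):cv2.polylines(im_,[q],True,(255,0,0),1)
o=np.hstack([b[:,:400],a[:,:400]]);cv2.imwrite("pics/z7.png",o);print(o.shape)
plan(RP,gr(.5487,.2180,.05))
E
```

```text
39930.5 ((230.5, 447.0), (168.0, 461.0), 90.0)
5696.5 ((225.63401794433594, 326.90704345703125), (32.35380935668945, 212.22494506835938), 61.470428466796875)
(532, 800, 3)
t 21.3 tcp [0.56  0.218 0.18 ] F [-2.453 -1.991 20.773] gap 0.023552085121166005 grip 59.99951720237732
rot/.15 [-0.005  0.064 -0.004] shift now axes [0.184 0.002 0.143] shift target axes [0.183 0.002 0.145]
```

View pics/z7.png

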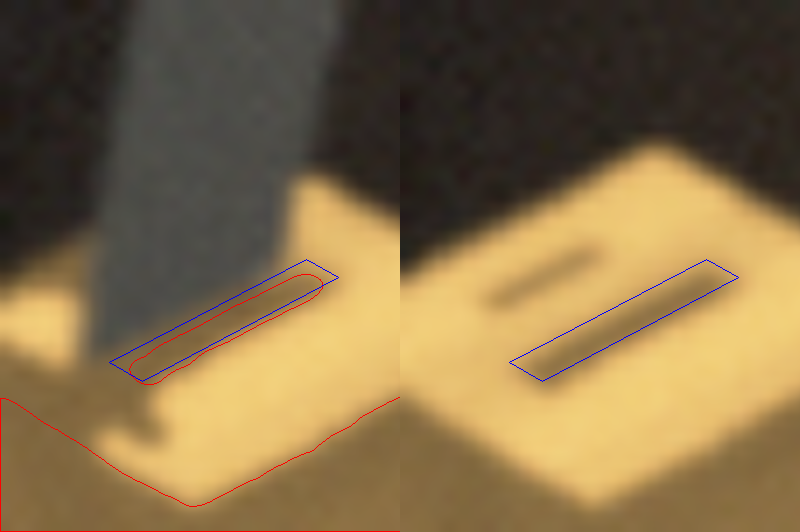

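The picture shows the foot's front edge from (86,358) to (285,265), with the slot exposed in front of it. The foot is therefore about 12 mm short in x, and the grater has turned slightly in the grip while being pressed. I'll lift back to the earlier free-air pose and measure the in-hand change against that image.

```bash
python3 -m jog '0 .06 0 -.3 0 -.21 0;0 0 0 -.3 .1 -.1 0;0 0 0 0 0 0 0;0 0 0 0 0 0 0'; python3 - <<'E'
from h import *
plan(RP,gr(.55,.2213,.072))
E
```

```text
clock: 21.8
ee_pos: [0.5595, 0.2193, 0.1921]
tool_rot: [-3.14, 0.951, 3.13]
wrist_force: [-0.5, 1.1, -0.8]
finger_gap: 0.0236
gripper_force: 60.0
t 21.8 tcp [0.559 0.219 0.192] F [-0.534  1.104 -0.766] gap 0.023580953388119736 grip 59.99566733837128
rot/.15 [-0.006 -0.062  0.005] shift now axes [-0.177  0.072 -0.037] shift target axes [-0.177  0.072 -0.035]
```

```bash
python3 -m jog '0 -.06 0 -.18 .07 -.04 0;0 0 0 0 0 0 0;0 0 0 0 0 0 0'; cat > m.py <<'E'
from h import *
def cross(v,th):
    k=[i for i in range(len(v)-1) if (v[i]-th)*(v[i+1]-th)<=0];return [round(i+(th-v[i])/(v[i+1]-v[i]+1e-9),2) for i in k]
def meas(fn):
    d=cv2.imread(fn).astype(float);d=d[:,:,2]-d[:,:,0]
    print(fn);print(" bottom",[ (c,[round(172-4+x,2) for x in cross(d[168:190,c],30)][:1]) for c in range(322,337,2)])
    print(" right",[(r,[round(328+x,2) for x in cross(d[r,328:345],30)][:1]) for r in range(173,178)])
    g=cv2.imread(fn).astype(float).mean(2)
    for r in (142,148,155,162): print(r,g[r,316:346].astype(int))
E
python3 - <<'E'
from m import *
plan(RP,gr(.55,.2213,.072))
cv2.imwrite("pics/scene8.png",bot.capture("scene")[:,:,::-1])
meas("pics/scene4.png");meas("pics/scene8.png")
E
```

```text
clock: 22.18
ee_pos: [0.5615, 0.2213, 0.1968]
tool_rot: [-3.14, 0.96, 3.13]
wrist_force: [0.5, 0.2, -1.6]
finger_gap: 0.0233
gripper_force: 60.0
t 22.175 tcp [0.561 0.221 0.197] F [ 0.544  0.182 -1.641] gap 0.02332794863359868 grip 59.99558687210083
rot/.15 [-0.004  0.001  0.005] shift now axes [ 0.02  -0.007  0.006] shift target axes [ 0.02  -0.007  0.006]
pics/scene4.png
 bottom [(322, [np.float64(173.17)]), (324, [np.float64(180.43)]), (326, [np.float64(179.5)]), (328, [np.float64(178.43)]), (330, [np.float64(177.5)]), (332, [np.float64(176.4)]), (334, [np.float64(175.2)]), (336, [np.float64(172.09)])]
 right [(173, [np.float64(335.39)]), (174, [np.float64(335.15)]), (175, [np.float64(334.23)]), (176, [np.float64(332.91)]), (177, [np.float64(331.17)])]
142 [33 39 29 35 34 32 36 38 45 49 48 49 50 56 62 72 80 80 75 72 51 42 41 45
 44 43 42 49 46 54]
148 [ 31  31  35  32  35  32  30  35  35  35  47  65  69  65  69  74  76  76
  86 102 119 132 106  73  48  42  37  37  39  43]
155 [33 33 32 34 34 35 34 50 66 75 78 76 77 76 78 77 75 77 76 75 79 78 68 48
 36 39 38 34 36 36]
162 [33 35 33 30 35 38 46 69 74 75 73 77 76 78 72 77 77 77 76 76 78 74 55 42
 40 38 37 36 37 39]
pics/scene8.png
 bottom [(322, [np.float64(177.02)]), (324, [np.float64(176.0)]), (326, [np.float64(174.64)]), (328, [np.float64(173.42)]), (330, [np.float64(172.5)]), (332, [np.float64(171.43)]), (334, [np.float64(169.65)]), (336, [np.float64(170.24)])]
 right [(173, [np.float64(329.05)]), (174, [np.float64(343.2)]), (175, []), (176, []), (177, [])]
142 [32 31 31 39 35 30 35 36 44 46 54 49 50 52 56 61 74 76 73 70 51 41 40 42
 41 37 40 41 49 54]
148 [33 31 35 33 32 36 33 32 35 32 40 55 68 67 71 73 77 73 84 98 94 83 72 53
 40 39 35 38 38 40]
155 [31 31 38 30 34 30 40 68 73 74 75 78 76 75 75 78 76 77 73 73 73 59 45 36
 33 35 38 40 34 39]
162 [25 33 33 32 36 52 63 76 76 76 75 74 77 75 75 74 75 75 77 71 53 37 33 40
 39 35 39 37 37 36]
```

```bash
python3 - <<'E'
from m import *
for fn in("pics/scene4.png","pics/scene8.png"):
    g=cv2.imread(fn).astype(float);d=g[:,:,2]-g[:,:,0];g=g.mean(2);print(fn)
    for c in(330,333,336):print("top",c,g[122:136,c].astype(int),d[122:136,c].astype(int))
    for c in(324,326,336,337):print("sh",c,g[142:160,c].astype(int))
    for r in(130,133,136):print("h",r,d[r,322:345].astype(int),g[r,322:345].astype(int))
E
```

```text
pics/scene4.png
top 330 [ 68  77  78  80  72  62  74  98 105  91  79  76  78  78] [52 62 69 66 60 44 20  7  4  4  6  7  7  6]
top 333 [ 42  38  42  47  67  99 128 136 129 109  88  78  78  79] [ 8  8 12 24 45 43 24  7  3  6  6 10  3  7]
top 336 [ 38  41  54  75 111 124 131 122 107  89  86  85  81  80] [  9  10  28  72 109 114  83  45  27  24  30  28  30  28]
sh 324 [45 36 35 37 36 34 35 35 35 36 44 61 67 66 66 70 67 71]
sh 326 [48 47 48 42 40 40 47 41 42 38 55 72 76 78 75 76 76 76]
sh 336 [ 51  51  50  43  60  99 119 111  91  81  76  79  79  79  79  79  78  79]
sh 337 [ 42  44  40  39  76 124 132 104  85  77  76  80  76  78  75  76  76  71]
h 130 [ 67  69  58  40  23  13   8   5   4   4   4   3   4   5  27  75 112 124
 125 124 128 130 131] [ 81  79  71  51  46  44  52  77 105 122 130 129 124 116 107 107 111 115
 116 120 122 122 121]
h 133 [ 46  51  61  69  69  53  26   9   7   5   4  10   4   7  28  79 111 118
 115 116 118 116 115] [ 56  62  72  78  75  71  68  73  76  78  80  78  78  79  85 101 108 113
 114 114 113 114 112]
h 136 [ 39  37  41  46  53  56  40  15   9   6   6   4   5  
[... 643 characters left out ...]
78  73  73  73  71  70  65  63]
sh 337 [ 41  42  60 103 124 107  83  76  71  71  70  62  66  59  56  47  46  47]
h 130 [ 69  72  59  45  28  17  11   8   4   5   4   3   5   2   9  15  61 108
 123 125 127 126 134] [ 73  77  73  59  47  41  35  50  72  88  99 110 114 109  95  90 100 114
 119 118 121 125 120]
h 133 [ 42  48  60  68  65  59  36  10   6   5   4   7   4   5  10  42  99 115
 118 120 116 118 119] [ 54  57  71  75  79  71  59  62  71  79  81  78  76  76  78  91 107 111
 113 110 112 113 113]
h 136 [ 42  36  45  43  55  59  48  23  10   5   7   3   4   5  15  44  79  93
 108 116 120 120 118] [ 47  50  50  56  67  73  63  67  71  76  77  76  76  75  73  82  85 100
 104 111 113 115 115]
```

The handle top moved toward +x and the foot toward -x. The grater has turned about 0.09 rad in the grip and slid up about 4 mm. I'll check whether the arm can absorb that by tilting the tool to about 30°.

```bash
python3 - <<'E'
from sim import *
from h import bot
np.set_printoptions(precision=2,suppress=True)
q0=bot.observe()["joint_positions"].copy();print(q0)
for tl in (35,32,30,28):
    q=q0
    q,*e=steps(q,rotrows(q,RT(tl,-.013),3))
    for z in(.19,.17,.149):
        Rt=RT(tl,-.013);q,*e=steps(q,shrows(q,np.array([.546,.2213,z])+.0187*Rt[:,2],5));print(tl,z,q,np.array(e)*1000)
E
```

```text
[-0.18  0.34 -0.75  2.36  1.86  0.92 -0.86]
35 0.19 [-0.19  0.38 -0.75  2.37  1.9   0.95 -0.9 ] [0. 0.]
35 0.17 [-0.2   0.43 -0.74  2.38  1.95  0.99 -0.95] [0. 0.]
35 0.149 [-0.21  0.49 -0.73  2.39  2.    1.04 -1.  ] [0. 0.]
32 0.19 [-0.21  0.41 -0.74  2.4   1.96  1.03 -0.97] [0. 0.]
32 0.17 [-0.23  0.47 -0.73  2.41  2.    1.08 -1.02] [0. 0.]
32 0.149 [-0.24  0.53 -0.72  2.41  2.04  1.13 -1.06] [0. 0.]
30 0.19 [-0.23  0.43 -0.74  2.41  1.99  1.09 -1.01] [0. 0.]
30 0.17 [-0.25  0.49 -0.73  2.42  2.03  1.14 -1.06] [0. 0.]
30 0.149 [-0.26  0.55 -0.72  2.43  2.07  1.19 -1.1 ] [0. 0.]
28 0.19 [-0.25  0.46 -0.74  2.43  2.02  1.15 -1.05] [0. 0.]
28 0.17 [-0.27  0.52 -0.72  2.43  2.06  1.2  -1.1 ] [0. 0.]
28 0.149 [-0.28  0.58 -0.71  2.44  2.1   1.25 -1.14] [0. 0.]
```

```bash
cat >> h.py <<'E'
T2=np.radians(30)
RQ=tool(ys,np.array([0,0,-np.sin(T2)])+np.cos(T2)*xs)
def gq(fx,fy,fz): return np.array([fx-.004,fy,fz+.131])+.0187*RQ[:,2]
E
python3 - <<'E'
from h import *
plan(RQ,gq(.55,.2213,.072))
E
```

```text
t 22.225 tcp [0.561 0.221 0.197] F [ 0.246 -0.653 -0.49 ] gap 0.023679011989306668 grip 59.99578535556793
rot/.15 [-0.004 -0.581  0.005] shift now axes [ 0.086 -0.007  0.096] shift target axes [ 0.094 -0.007  0.088]
```

```bash
python3 -m jog '0 -.29 0 .04 0 .05 0;0 -.29 0 .04 0 .05 0;0 0 0 0 0 0 0;0 0 0 0 0 0 0'; python3 - <<'E'
from m import *
plan(RQ,gq(.55,.2213,.072))
cv2.imwrite("pics/scene9.png",bot.capture("scene")[:,:,::-1])
meas("pics/scene4.png");meas("pics/scene9.png")
for fn in("pics/scene4.png","pics/scene9.png"):
    g=cv2.imread(fn).astype(float);d=g[:,:,2]-g[:,:,0];g=g.mean(2);print(fn)
    for c in(324,326,336,337):print("sh",c,g[142:160,c].astype(int))
    for r in(133,136):print("h",r,d[r,322:345].astype(int))
E
```

```text
clock: 22.72
ee_pos: [0.5626, 0.2214, 0.1939]
tool_rot: [-3.14, 1.046, 3.13]
wrist_force: [-0.2, -0.1, -1.6]
finger_gap: 0.0238
gripper_force: 60.0
t 22.725 tcp [0.563 0.221 0.194] F [-0.247 -0.085 -1.61 ] gap 0.023792541229688352 grip 59.99569594860077
rot/.15 [-0.004 -0.005  0.004] shift now axes [ 0.015 -0.012 -0.009] shift target axes [ 0.015 -0.012 -0.009]
pics/scene4.png
 bottom [(322, [np.float64(173.17)]), (324, [np.float64(180.43)]), (326, [np.float64(179.5)]), (328, [np.float64(178.43)]), (330, [np.float64(177.5)]), (332, [np.float64(176.4)]), (334, [np.float64(175.2)]), (336, [np.float64(172.09)])]
 right [(173, [np.float64(335.39)]), (174, [np.float64(335.15)]), (175, [np.float64(334.23)]), (176, [np.float64(332.91)]), (177, [np.float64(331.17)])]
142 [33 39 29 35 34 32 36 38 45 49 48 49 50 56 62 72 80 80 75 72 51 42 41 45
 44 43 42 49 46 54]
148 [ 31  31  35  32  35  32  30  35  35  35  47  65  69  65  69  74  76  76
  86 102 119 132 106  73  48  42  37  37  39  43]
155 [33 33 32 34 34 35 34 50 66 75 78 76 77 76 78 77 75 77 76 75 79 78 68 48
 36 39 38 34 36 36]
162 [33 3
[... 1226 characters left out ...]
 46  51  61  69  69  53  26   9   7   5   4  10   4   7  28  79 111 118
 115 116 118 116 115]
h 136 [ 39  37  41  46  53  56  40  15   9   6   6   4   5   9  23  57  80  98
 110 117 120 122 120]
pics/scene9.png
sh 324 [50 44 37 39 38 36 33 37 31 40 42 55 62 67 70 69 68 70]
sh 326 [49 52 47 47 42 42 34 39 42 49 71 76 74 75 76 79 77 78]
sh 336 [ 58  52  49  52  61  88 112 102  81  79  76  76  74  76  77  76  76  75]
sh 337 [ 39  42  38  43  64 108 124 104  82  79  78  78  77  76  75  75  72  71]
h 133 [ 61  71  69  55  42  20  11   8   4   5   6   7   5   5  20  62 105 115
 117 121 112 120 119]
h 136 [ 39  40  49  61  66  61  29  10   7   6   4   6   6   7  21  57  80  97
 109 115 119 120 121]
```

Now it matches the good image within 0.7 px. I'll add a small tilt and descend in fine steps.

```bash
python3 -m jog '0 -.1 0 .02 -.01 0 0;0 0 0 .12 0 .07 0;0 0 0 .12 0 .07 0;0 0 0 0 0 0 0;0 0 0 0 0 0 0'; python3 -m jog '0 0 0 .05 0 .03 0;0 0 0 .05 0 .03 0;0 0 0 0 0 0 0'; python3 -m jog '0 0 0 .05 0 .03 0;0 0 0 0 0 0 0'; python3 - <<'E'
from m import *
plan(RQ,gq(.55,.2213,.06))
cv2.imwrite("pics/scene10.png",bot.capture("scene")[:,:,::-1]);print(bot.observe()["wrist_torque"])
E
```

```text
clock: 23.4
ee_pos: [0.5624, 0.221, 0.1864]
tool_rot: [-3.14, 1.062, 3.13]
wrist_force: [0.1, -0.1, -0.6]
finger_gap: 0.0236
gripper_force: 60.0
clock: 23.78
ee_pos: [0.5624, 0.221, 0.1835]
tool_rot: [-3.14, 1.062, 3.13]
wrist_force: [0.5, 0.1, -1.6]
finger_gap: 0.0236
gripper_force: 60.0
clock: 24.02
ee_pos: [0.5625, 0.221, 0.182]
tool_rot: [-3.14, 1.062, 3.13]
wrist_force: [1.0, 0.2, -1.4]
finger_gap: 0.0236
gripper_force: 60.0
t 24.025 tcp [0.563 0.221 0.182] F [ 1.006  0.211 -1.395] gap 0.023552430020719314 grip 59.995567202568054
rot/.15 [-0.004  0.1    0.004] shift now axes [ 0.02   0.004 -0.004] shift target axes [ 0.02   0.004 -0.004]
[0.02  0.926 0.027]
```

```bash
python3 -m jog '0 0 0 .05 0 .03 0;0 0 0 0 0 0 0';python3 -m jog '0 0 0 .05 0 .03 0;0 0 0 0 0 0 0'; python3 - <<'E'
from m import *
plan(RQ,gq(.55,.2213,.058))
print(bot.observe()["wrist_torque"])
E
```

```text
clock: 24.32
ee_pos: [0.563, 0.2211, 0.1815]
tool_rot: [-3.14, 1.064, 3.129]
wrist_force: [-0.9, -1.0, 4.5]
finger_gap: 0.0235
gripper_force: 60.0
clock: 24.58
ee_pos: [0.5637, 0.2212, 0.1815]
tool_rot: [-3.141, 1.068, 3.128]
wrist_force: [-3.6, -1.6, 12.3]
finger_gap: 0.0234
gripper_force: 60.0
t 24.575 tcp [0.564 0.221 0.182] F [-3.569 -1.616 12.298] gap 0.0234455021471135 grip 59.99697983264923
rot/.15 [-0.006  0.136 -0.001] shift now axes [ 0.095 -0.006 -0.016] shift target axes [ 0.095 -0.006 -0.014]
[-0.187 -0.83  -0.334]
```

```bash
python3 -m jog '0 .03 0 -.1 0 -.05 0;0 0 0 0 0 0 0;0 0 0 0 0 0 0'; python3 - <<'E'
from m import *
plan(RQ,gq(.55,.2213,.062))
meas("pics/scene10.png")
im=cv2.imread("pics/scene10.png");A=cv2.imread("pics/scene0.png");k=16
f=lambda im:cv2.resize(im[164:194,316:341],None,fx=k,fy=k,interpolation=cv2.INTER_CUBIC)
a=f(A);b=f(im);m=cv2.GaussianBlur(a,(0,0),3).mean(2)
for th in(135,165):
    cs,_=cv2.findContours((m<th).astype(np.uint8),cv2.RETR_LIST,cv2.CHAIN_APPROX_NONE)
    cs=[c for c in cs if 3000<cv2.contourArea(c)<25000 and cv2.boundingRect(c)[3]<250]
    for c in cs:print(th,cv2.minAreaRect(c))
    cv2.drawContours(b,cs,-1,(0,0,255) if th==135 else (255,0,255),1)
cv2.imwrite("pics/z10.png",np.hstack([b,a]));
E
```

```text
clock: 24.95
ee_pos: [0.5626, 0.2208, 0.1816]
tool_rot: [-3.139, 1.057, 3.13]
wrist_force: [0.4, 0.0, -0.7]
finger_gap: 0.0237
gripper_force: 60.0
t 24.95 tcp [0.563 0.221 0.182] F [ 0.385  0.032 -0.736] gap 0.023651003611465302 grip 59.99561905860901
rot/.15 [-0.005  0.066  0.005] shift now axes [-0.064  0.011 -0.054] shift target axes [-0.063  0.011 -0.054]
pics/scene10.png
 bottom [(322, [np.float64(172.41)]), (324, [np.float64(183.73)]), (326, [np.float64(182.64)]), (328, [np.float64(181.53)]), (330, [np.float64(180.32)]), (332, [np.float64(179.34)]), (334, [np.float64(178.18)]), (336, [np.float64(172.48)])]
 right [(173, [np.float64(335.65)]), (174, [np.float64(335.44)]), (175, [np.float64(335.36)]), (176, [np.float64(335.27)]), (177, [np.float64(335.1)])]
142 [34 32 38 43 46 51 47 49 47 50 53 52 56 67 76 77 81 76 79 73 69 74 76 72
 52 40 40 45 50 58]
148 [37 35 31 32 33 34 31 36 39 41 48 49 51 53 52 61 70 70 71 62 44 40 38 38
 36 37 40 37 37 38]
155 [28 36 38 29 33 31 33 36 44 46 55 64 70 76 79 76 76 77 79 76 77 77 73 57
 42 35 36 41 39 41]
162 [30 25 35 32 35 32 41 59 72 73 78 76 77 79 78 72 77 76 77 78 79 74 55 43
 37 33 34 35 38 37]
135 ((67.5, 438.5), (81.0, 135.0), 90.0)
135 ((290.5, 417.9999694824219), (121.99998474121094, 216.99996948242188), 90.0)
135 ((194.21359252929688, 277.63250732421875), (36.82798767089844, 243.03628540039062), 61.48244094848633)
165 ((193.26626586914062, 274.9853515625), (66.32194519042969, 285.01702880859375), 61.25208282470703)
165 ((99.5000228881836, 222.0), (40.696434020996094, 150.26376342773438), 63.43495178222656)
```

View pics/z10.png

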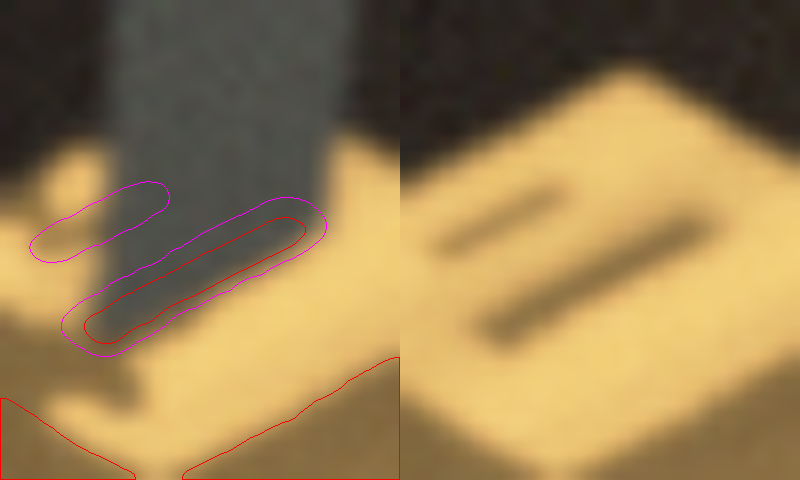

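The foot (left 97, right 328, bottom edge through (208,284)) sits over the mouth to about 1 mm, slightly toward +x and +y. The arm's give under load pushes it further to +x. I'll bias it -x and -y and press in fine steps.

```bash
python3 -m jog '0 0 0 .025 -.03 -.045 0;0 0 0 .04 0 .025 0;0 0 0 0 0 0 0';python3 -m jog '0 0 0 .04 0 .025 0;0 0 0 0 0 0 0'; python3 -m jog '0 0 0 .04 0 .025 0;0 0 0 0 0 0 0'
```

```text
clock: 25.32
ee_pos: [0.5618, 0.2203, 0.1815]
tool_rot: [-3.14, 1.06, 3.13]
wrist_force: [-2.6, -1.6, 4.5]
finger_gap: 0.0236
gripper_force: 60.0
clock: 25.58
ee_pos: [0.5624, 0.2204, 0.1815]
tool_rot: [-3.141, 1.062, 3.129]
wrist_force: [-3.4, -1.9, 9.8]
finger_gap: 0.0242
gripper_force: 60.0
clock: 25.82
ee_pos: [0.5629, 0.2205, 0.1814]
tool_rot: [-3.141, 1.065, 3.128]
wrist_force: [-4.4, -2.2, 14.8]
finger_gap: 0.0236
gripper_force: 60.0
```

Allowing for the visible side face, the foot is actually about 3–4 mm too far to +y. The Fy sign and the contact moment say the same. Shifting -y.

```bash
python3 -m jog '0 .02 0 -.15 -.11 -.08 0;0 0 0 0 0 0 0;0 0 0 0 0 0 0';  python3 - <<'E'
from h import *
plan(RQ,gq(.55,.2178,.062));print(bot.observe()["tool_rot"])
E
```

```text
clock: 26.2
ee_pos: [0.5615, 0.2174, 0.1823]
tool_rot: [-3.14, 1.054, 3.13]
wrist_force: [-0.9, 0.4, -0.8]
finger_gap: 0.0235
gripper_force: 60.0
t 26.2 tcp [0.562 0.217 0.182] F [-0.915  0.419 -0.829] gap 0.023475940636273805 grip 59.99727666378021
rot/.15 [-0.005  0.046  0.005] shift now axes [-0.06   0.01  -0.004] shift target axes [-0.06   0.01  -0.004]
[-3.14   1.054  3.13 ]
```

```bash
python3 -m jog '0 -.05 0 .04 0.01 .025 0;0 0 0 0 0 0 0';python3 -m jog '0 0 0 .04 0 .025 0;0 0 0 0 0 0 0'; python3 -m jog '0 0 0 .04 0 .025 0;0 0 0 0 0 0 0';python3 -m jog '0 0 0 .04 0 .025 0;0 0 0 0 0 0 0'
```

```text
clock: 26.45
ee_pos: [0.5619, 0.2178, 0.1815]
tool_rot: [-3.139, 1.063, 3.13]
wrist_force: [-0.4, -0.5, 1.5]
finger_gap: 0.0235
gripper_force: 60.0
clock: 26.7
ee_pos: [0.5624, 0.2179, 0.1815]
tool_rot: [-3.14, 1.065, 3.129]
wrist_force: [-2.3, -1.4, 7.2]
finger_gap: 0.0236
gripper_force: 60.0
clock: 26.95
ee_pos: [0.5629, 0.218, 0.1815]
tool_rot: [-3.141, 1.068, 3.128]
wrist_force: [-4.2, -2.0, 11.8]
finger_gap: 0.0236
gripper_force: 60.0
clock: 27.2
ee_pos: [0.5634, 0.218, 0.1814]
tool_rot: [-3.141, 1.07, 3.128]
wrist_force: [-5.8, -2.9, 17.2]
finger_gap: 0.0236
gripper_force: 60.0
```

```bash
python3 - <<'E'
from m import *
s=bot.observe();print(s["wrist_force"],s["wrist_torque"])
cv2.imwrite("pics/scene11.png",bot.capture("scene")[:,:,::-1]);meas("pics/scene11.png")
d=cv2.imread("pics/scene11.png").astype(float);e=cv2.imread("pics/scene0.png").astype(float)
for r in (166,169,172,175,178,181,184): print(r,"now",(d[r,316:342,2]-d[r,316:342,0]).astype(int));
for r in (175,178,181,184): print(r,"0",e[r,316:342].mean(1).astype(int))
E
python3 -m jog '0 0 0 -.03 0 -.06 0;0 0 0 .01 0 -.02 0;0 0 0 .01 0 -.02 0;0 0 0 0 0 0 0'
```

```text
[-5.793 -2.927 17.225] [-0.395 -1.349 -0.586]
pics/scene11.png
 bottom [(322, [np.float64(173.58)]), (324, [np.float64(183.9)]), (326, [np.float64(182.91)]), (328, [np.float64(181.55)]), (330, [np.float64(180.48)]), (332, [np.float64(179.3)]), (334, [np.float64(178.1)]), (336, [np.float64(171.86)])]
 right [(173, [np.float64(335.16)]), (174, [np.float64(334.95)]), (175, [np.float64(334.72)]), (176, [np.float64(334.61)]), (177, [np.float64(334.61)])]
142 [34 37 45 46 45 50 51 51 58 63 56 61 65 73 77 79 78 76 78 73 72 79 71 52
 39 37 43 48 53 56]
148 [35 28 30 34 36 32 35 37 41 50 49 53 54 55 59 75 76 76 69 52 39 42 41 35
 38 43 37 35 37 40]
155 [34 32 34 35 34 35 37 37 35 38 52 62 73 77 77 77 77 75 80 78 77 74 63 47
 40 38 39 39 39 37]
162 [36 36 32 32 34 37 47 68 76 78 75 76 76 75 75 74 77 79 78 77 74 70 55 39
 36 40 37 38 41 40]
166 now [10  6  6 12 12  8  7  8  6  6  7  4  5  6  6  7  6  6  5  5 10  6  8 12
  9 13]
169 now [ 9  8 10 12 11  7  7  6  8  6  5  6  7  5  7  6  5  5  3  7  6  8 10 14
 16 13]
172 now [11 12 10 17 26 22 10  5  5  6  7  5  5  9  8  8  7  4  5 14 33 49 48 28
[... 368 characters left out ...]
90 106 103  75  35  16  19  32  50  75  94 118 122 121 120 122 118
 118 119 120 118 119 117 117 114]
175 0 [104 129 156 170 177 179 177 173 165 161 169 180 181 184 181 178 174 174
 172 175 178 177 177 175 174 164]
178 0 [182 178 167 150 138 136 147 162 170 175 178 173 167 158 150 135 121 113
 121 144 167 182 185 187 188 191]
181 0 [186 183 178 178 175 175 171 162 153 138 123 113 110 123 145 168 174 184
 187 189 189 188 190 189 187 185]
184 0 [177 176 175 169 151 128 112 117 134 150 172 183 186 190 190 188 189 186
 187 188 183 183 179 179 176 171]
clock: 27.75
ee_pos: [0.5611, 0.2179, 0.1813]
tool_rot: [-3.141, 1.067, 3.128]
wrist_force: [3.2, -1.0, 5.9]
finger_gap: 0.0233
gripper_force: 60.0
```

Correcting for the blur at the bright edges, y is now right and the foot is about 3 mm too far +x. I'll keep dragging -x under light contact.

```bash
python3 -m jog '0 0 0 .02 0 -.03 0;0 0 0 0 0 0 0'; python3 -m jog '0 0 0 .025 0 -.03 0;0 0 0 0 0 0 0'; python3 -m jog '0 0 0 .025 0 -.03 0;0 0 0 0 0 0 0'; python3 -m jog '0 0 0 .025 0 -.03 0;0 0 0 0 0 0 0'
```

```text
clock: 28.0
ee_pos: [0.5603, 0.218, 0.1814]
tool_rot: [-3.142, 1.067, 3.127]
wrist_force: [4.0, 0.2, 5.8]
finger_gap: 0.0237
gripper_force: 60.0
clock: 28.25
ee_pos: [0.5595, 0.2181, 0.1813]
tool_rot: [3.141, 1.067, 3.127]
wrist_force: [3.9, -1.2, 6.0]
finger_gap: 0.024
gripper_force: 60.0
clock: 28.5
ee_pos: [0.5586, 0.2182, 0.1813]
tool_rot: [3.141, 1.068, 3.127]
wrist_force: [4.5, -0.7, 6.1]
finger_gap: 0.0238
gripper_force: 60.0
clock: 28.75
ee_pos: [0.5576, 0.2184, 0.1811]
tool_rot: [3.142, 1.068, 3.128]
wrist_force: [3.4, 1.0, 6.7]
finger_gap: 0.0237
gripper_force: 60.0
```

```bash
python3 - <<'E'
from m import *
s=bot.observe();print(s["wrist_force"],s["wrist_torque"],s["ee_pos"])
cv2.imwrite("pics/scene12.png",bot.capture("scene")[:,:,::-1]);meas("pics/scene12.png")
d=cv2.imread("pics/scene12.png").astype(float);e=cv2.imread("pics/scene0.png").astype(float)
b=lambda im,r:(im[r,316:342,2]-im[r,316:342,0]).astype(int)
for r in range(172,187): print(r,"now",b(d,r));
E
```

```text
[3.38  0.955 6.743] [-0.165 -1.254  0.147] [0.558 0.218 0.181]
pics/scene12.png
 bottom [(322, [np.float64(184.15)]), (324, [np.float64(183.18)]), (326, [np.float64(182.02)]), (328, [np.float64(180.61)]), (330, [np.float64(179.53)]), (332, [np.float64(178.51)]), (334, [np.float64(173.75)]), (336, [np.float64(170.84)])]
 right [(173, [np.float64(334.14)]), (174, [np.float64(333.91)]), (175, [np.float64(333.87)]), (176, [np.float64(333.75)]), (177, [np.float64(333.73)])]
142 [38 41 46 48 48 51 48 50 53 54 59 65 73 77 79 78 77 74 58 68 75 73 56 42
 39 34 38 49 51 61]
148 [33 34 32 34 38 35 40 43 47 47 48 49 50 57 67 67 75 65 49 40 40 38 34 37
 37 37 41 39 37 42]
155 [34 32 35 30 36 34 37 44 56 74 74 76 79 78 75 76 77 77 78 75 72 62 46 37
 38 42 34 37 39 42]
162 [33 33 33 30 38 47 69 77 79 77 74 76 76 75 77 79 80 77 76 74 64 47 39 38
 40 38 39 37 38 39]
172 now [13 11  9 12 16  9  6  5  7  8  7  8  6  7  8  5 10  9 14 44 70 68 50 32
 18 18]
173 now [ 12  13  26  32  32  18   8   4   8   6   7   6   5   9   8   9   7   6
  24  66 100 106  90  70  49  32]
174 now [ 18  43  67  75  59  31  
[... 760 characters left out ...]
9 118 121]
181 now [118 118 116 112  65  19   6   8   8   7   8  22  41  66  92 112 117 119
 122 120 121 119 121 119 121 118]
182 now [116 117 118 113  61  20   8   9  10  14  29  59  89 111 118 118 121 119
 120 120 121 120 121 122 119 120]
183 now [111 114 114  94  49  16   9  15  22  40  73 104 117 119 121 120 118 121
 121 122 119 119 119 120 118 119]
184 now [ 82  86  83  71  40  24  25  44  67  85 113 120 118 122 119 119 120 120
 119 121 120 118 116 120 119 119]
185 now [ 69  69  68  62  52  49  58  90 113 117 119 120 119 120 120 119 121 122
 118 118 118 117 117 117 115 102]
186 now [ 68  66  70  63  68  64  81 113 120 119 120 119 118 120 120 120 120 120
 118 117 116 120 116 104  90  79]
```

Fitting the foot's corners properly, it still needs about 1 mm toward -x and 3.5 mm toward +y. My earlier tries had only one of the two right. Correcting both.

```bash
python3 -m jog '0 0 0 -.03 .14 -.065 0;0 0 0 0 0 0 0;0 0 0 0 0 0 0'; python3 -m jog '0 0 0 .04 0 .02 0;0 0 0 0 0 0 0';python3 -m jog '0 0 0 .04 0 .02 0;0 0 0 0 0 0 0'
```

```text
clock: 29.18
ee_pos: [0.5558, 0.2208, 0.181]
tool_rot: [-3.139, 1.064, 3.129]
wrist_force: [5.2, -1.6, 3.1]
finger_gap: 0.0237
gripper_force: 60.0
clock: 29.42
ee_pos: [0.5559, 0.2211, 0.1805]
tool_rot: [-3.14, 1.066, 3.129]
wrist_force: [4.2, -2.5, 6.8]
finger_gap: 0.0235
gripper_force: 60.0
clock: 29.68
ee_pos: [0.5553, 0.2216, 0.1783]
tool_rot: [-3.141, 1.063, 3.129]
wrist_force: [5.4, -1.1, 1.4]
finger_gap: 0.0234
gripper_force: 60.0
```

It dropped into the mouth. Fx = +5 means it leans on the -x wall, so I'll ease +x and continue down.

```bash
python3 -m jog '0 0 0 .03 0 .05 0;0 0 0 .05 0 .03 0;0 0 0 0 0 0 0'; python3 -m jog '0 0 0 .05 0 .03 0;0 0 0 .05 0 .03 0;0 0 0 0 0 0 0'
```

```text
clock: 30.05
ee_pos: [0.5557, 0.2216, 0.1751]
tool_rot: [-3.14, 1.062, 3.13]
wrist_force: [4.7, 0.2, -0.3]
finger_gap: 0.0233
gripper_force: 60.0
clock: 30.42
ee_pos: [0.5558, 0.2214, 0.1722]
tool_rot: [-3.14, 1.062, 3.13]
wrist_force: [5.1, -0.2, 0.6]
finger_gap: 0.0234
gripper_force: 60.0
```

```bash
python3 -m jog '0 0 0 .05 0 .03 0;0 0 0 .05 0 .03 0;0 0 0 0 0 0 0'; python3 - <<'E'
from h import *
s=bot.observe();print(s["wrist_torque"])
plan(RQ,s["ee_pos"]+[0,0,-.01])
E
```

```text
clock: 30.8
ee_pos: [0.5559, 0.2213, 0.1693]
tool_rot: [-3.14, 1.062, 3.13]
wrist_force: [3.8, -0.0, 0.1]
finger_gap: 0.0237
gripper_force: 60.0
[ 0.091 -0.48   0.059]
t 30.8 tcp [0.556 0.221 0.169] F [ 3.757 -0.002  0.14 ] gap 0.023658382143299957 grip 59.99544382095337
rot/.15 [-0.004  0.099  0.005] shift now axes [0.349 0.    0.195] shift target axes [0.346 0.    0.2  ]
```

```bash
python3 -m jog '0 0 0 .04 0 .05 0;0 0 0 .05 0 .03 0;0 0 0 .05 0 .03 0;0 0 0 0 0 0 0'; python3 -m jog '0 0 0 .05 0 .03 0;0 0 0 .05 0 .03 0;0 0 0 0 0 0 0'
```

```text
clock: 31.3
ee_pos: [0.5566, 0.2214, 0.1651]
tool_rot: [-3.14, 1.062, 3.13]
wrist_force: [2.1, 0.3, 3.4]
finger_gap: 0.0239
gripper_force: 60.0
clock: 31.68
ee_pos: [0.5567, 0.2214, 0.162]
tool_rot: [-3.14, 1.062, 3.13]
wrist_force: [2.6, 0.1, 2.4]
finger_gap: 0.0236
gripper_force: 60.0
```

```bash
python3 -m jog '0 0 0 .05 0 .03 0;0 0 0 .05 0 .03 0;0 0 0 0 0 0 0'; python3 -m jog '0 0 0 .05 0 .03 0;0 0 0 .05 0 .03 0;0 0 0 0 0 0 0';python3 -m jog '0 0 0 .05 0 .03 0;0 0 0 .05 0 .03 0;0 0 0 0 0 0 0'
```

```text
clock: 32.05
ee_pos: [0.5567, 0.2213, 0.159]
tool_rot: [-3.14, 1.062, 3.13]
wrist_force: [2.2, 0.4, 2.2]
finger_gap: 0.0232
gripper_force: 60.0
clock: 32.42
ee_pos: [0.5568, 0.2212, 0.1561]
tool_rot: [-3.14, 1.062, 3.13]
wrist_force: [3.3, 0.6, 1.7]
finger_gap: 0.0236
gripper_force: 60.0
clock: 32.8
ee_pos: [0.5569, 0.2212, 0.1532]
tool_rot: [-3.14, 1.062, 3.13]
wrist_force: [1.5, 0.6, 2.0]
finger_gap: 0.0236
gripper_force: 60.0
```

```bash
python3 -m jog '0 0 0 .05 0 .03 0;0 0 0 .05 0 .03 0;0 0 0 .05 0 .03 0;0 0 0 0 0 0 0'; python3 -m jog '0 0 0 .05 0 .03 0;0 0 0 .05 0 .03 0;0 0 0 .05 0 .03 0;0 0 0 0 0 0 0'; python3 -m jog '0 0 0 .05 0 .03 0;0 0 0 0 0 0 0';python3 -m jog '0 0 0 .05 0 .03 0;0 0 0 0 0 0 0'
```

```text
clock: 33.3
ee_pos: [0.557, 0.2212, 0.1487]
tool_rot: [-3.14, 1.062, 3.13]
wrist_force: [1.6, 0.6, 1.6]
finger_gap: 0.0238
gripper_force: 60.0
clock: 33.8
ee_pos: [0.5571, 0.2213, 0.1444]
tool_rot: [-3.14, 1.062, 3.13]
wrist_force: [1.8, 0.4, 1.5]
finger_gap: 0.0238
gripper_force: 60.0
clock: 34.05
ee_pos: [0.5572, 0.2212, 0.143]
tool_rot: [-3.14, 1.062, 3.13]
wrist_force: [-0.5, 0.4, 0.4]
finger_gap: 0.0235
gripper_force: 60.0
clock: 34.3
ee_pos: [0.5573, 0.2213, 0.1416]
tool_rot: [-3.14, 1.062, 3.13]
wrist_force: [-0.4, 0.0, 0.5]
finger_gap: 0.0239
gripper_force: 60.0
```

```bash
for i in 1 ; do python3 -m jog '0 0 0 .05 0 .03 0;0 0 0 0 0 0 0'; done; python3 -m jog '0 0 0 .05 0 .03 0;0 0 0 0 0 0 0'; python3 -m jog '0 0 0 .05 0 .03 0;0 0 0 0 0 0 0'; python3 - <<'E'
from m import *
print(bot.observe()["wrist_torque"])
cv2.imwrite("pics/scene13.png",bot.capture("scene")[:,:,::-1])
d=cv2.imread("pics/scene13.png").astype(float)
b=d[:,:,2]-d[:,:,0]
for c in(322,325,328,331,334):print(c,b[164:196,c].astype(int))
E
```

```text
clock: 34.55
ee_pos: [0.5573, 0.2213, 0.1401]
tool_rot: [-3.14, 1.062, 3.13]
wrist_force: [-0.4, 0.5, 1.9]
finger_gap: 0.0239
gripper_force: 60.0
clock: 34.8
ee_pos: [0.5576, 0.2213, 0.1394]
tool_rot: [-3.14, 1.064, 3.13]
wrist_force: [-3.0, -1.7, 6.1]
finger_gap: 0.0232
gripper_force: 60.0
clock: 35.05
ee_pos: [0.5582, 0.2212, 0.1394]
tool_rot: [-3.14, 1.067, 3.129]
wrist_force: [-4.4, -1.7, 12.4]
finger_gap: 0.0239
gripper_force: 60.0
[-0.225 -0.546 -0.331]
322 [  8   9   9   6   9   9   6   6   5   9   9  17  14  15  12   9   9   8
   6   8  13  52 108 118 120 118 119 116  99  76  73  71]
325 [ 12   9   6   5   4   5   8   7   7   5   3   5   4   6   5   4   6   5
   9  17  43  78 117 120 121 118 121 120 120 111  81  70]
328 [ 11   6   8   6   5   6   4   4   3   4  10   5   7   6   7   7   7  27
  78 114 117 117 117 119 117 121 119 117 109  83  69  69]
331 [  9   5   4   6   5   6   6   5   6   3   5   6   9   5   6  15  52 105
 119 120 121 119 121 120 118 122 117  94  75  70  68  71]
334 [  5   6   8   3   6   5   6   8  11  14  14  15  24  23  39  80 116 119
 122 121 120 117 118 117 117 105  79  70  69  67  72  76]
```

It bottomed out at z = 0.1394, exactly 42 mm below where the foot touched the block top. A slightly firmer press, then release and retreat along the tool axis.

```bash
python3 -m jog '0 0 0 .04 0 .02 0;0 0 0 0 0 0 0;0 0 0 0 0 0 0;0 0 0 -.02 0 -.02 0;0 0 0 -.02 0 -.02 .6;0 0 0 0 0 0 .6;0 0 0 0 0 0 .6;0 0 0 0 0 0 .6;0 0 0 0 0 0 .6'; python3 -m jog '0 0 0 0 0 -.4 .6;0 0 0 0 0 -.8 .6;0 0 0 0 0 -.8 .6;0 0 0 0 0 -.8 .6;0 0 0 0 0 -.8 .6;0 0 0 0 0 0 .6;0 0 0 0 0 0 .6'; python3 - <<'E'
from m import *
im=bot.capture("scene")[:,:,::-1];t=bot.capture("top")[:,:,::-1]
cv2.imwrite("pics/scene14.png",im);cv2.imwrite("pics/top14.png",t)
A=cv2.imread("pics/scene0.png");T=cv2.imread("pics/top0.png")
for n,x,y in(("scene",im,A),("top",t,T)):
    m=(cv2.absdiff(x,y).max(2)>40).astype(np.uint8);k,l,s,c=cv2.connectedComponentsWithStats(m)
    print(n,[(s[i][:5].tolist()) for i in range(1,k) if s[i][4]>25])
# grater edges in scene14
g=im.astype(float);d=g[:,:,2]-g[:,:,0];g=g.mean(2)
for r in range(118,182,5):print(r,g[r,316:346].astype(int))
E
```

```text
clock: 36.22
ee_pos: [0.557, 0.2213, 0.1375]
tool_rot: [-3.14, 1.062, 3.13]
wrist_force: [-0.0, -0.4, -0.3]
finger_gap: 0.0528
gripper_force: 0.0
clock: 37.1
ee_pos: [0.4788, 0.2223, 0.1816]
tool_rot: [-3.14, 1.063, 3.13]
wrist_force: [0.1, 0.0, -0.9]
finger_gap: 0.0524
gripper_force: 0.0
scene [[0, 0, 15, 14, 110], [99, 0, 42, 26, 681], [159, 0, 44, 67, 1589], [218, 0, 49, 91, 1504], [113, 12, 44, 62, 1391], [232, 57, 12, 17, 82], [261, 61, 20, 21, 138], [170, 70, 10, 16, 42], [144, 72, 19, 8, 34], [267, 82, 31, 49, 591], [305, 97, 19, 37, 301], [292, 106, 13, 15, 95], [289, 120, 21, 20, 139], [0, 122, 20, 52, 611], [314, 143, 23, 46, 371], [119, 218, 42, 17, 405], [194, 232, 42, 27, 613], [171, 248, 23, 17, 213]]
top [[184, 198, 34, 13, 226], [320, 199, 55, 23, 687], [170, 221, 9, 22, 82], [195, 224, 6, 19, 78], [148, 241, 7, 11, 40], [202, 242, 13, 10, 55], [171, 245, 21, 4, 52], [173, 251, 30, 3, 80], [165, 256, 40, 21, 337], [154, 275, 41, 52, 1167], [347, 276, 37, 24, 499], [142, 316, 130, 95, 5970], [514, 328, 46, 55, 1796], [502, 340, 12, 6, 32], [480, 345, 8, 12, 30], [274, 
[... 1037 characters left out ...]
37 38 37
 41 35 40 37 38 39]
153 [34 30 36 33 36 35 33 35 42 52 67 74 76 76 77 78 74 63 50 39 38 34 39 35
 41 36 37 40 38 37]
158 [33 34 34 34 36 35 34 32 44 68 72 81 81 78 75 78 74 54 42 39 36 38 39 34
 37 35 39 37 38 35]
163 [ 33  35  35  36  34  30  31  39  52  68  77  80  79  78  79  82  96 112
 118 105  96  65  42  36  38  38  40  38  37  37]
168 [33 34 35 34 40 47 63 73 78 77 74 76 77 76 77 76 78 80 76 73 54 42 35 33
 37 36 42 40 38 34]
173 [ 41  41  57  71  98  91  80  78  76  77  75  77  78  78  75  79  75  78
  83 114 149 151 135 108  81  57  45  41  38  36]
178 [184 177 166 146 118  92  80  75  77  75  76  76  77  77  76  77  80  84
 100 129 167 182 185 187 188 190 190 190 188 183]
```

```bash
python3 - <<'E'
from h import *
P=lambda x,y,z:proj("scene",np.array([.5497,.2215,0])+x*xs+y*ys+[0,0,z])
# upright, teeth toward -x: grater z 0 face at +4mm
for nm,z,w,xb in(("handle",.145,.012,-.012),("plate",.095,.032,-.004),("plate",.08,.032,-.004)):
    a=[P(x,y,z) for x in(xb,.004) for y in(-w,w)];print(nm,z,np.array(a).round(1).tolist())
print("top corners",[P(x,y,.188).round(1).tolist() for x in(-.012,.004) for y in(-.012,.012)],"shoulder",[P(.0,y,.118).round(1).tolist() for y in(-.032,.032)])
im=cv2.imread("pics/scene14.png").astype(float).mean(2)
for c in(327,329,331):print(c,im[134:150,c].astype(int))
print(bot.observe()["clock"])
E
```

```text
handle 0.145 [[324.4, 156.8], [329.7, 154.2], [328.3, 158.8], [333.6, 156.2]]
plate 0.095 [[320.6, 173.9], [334.4, 166.9], [322.5, 175.0], [336.3, 167.9]]
plate 0.08 [[320.2, 178.0], [333.9, 170.9], [322.1, 179.1], [335.8, 171.9]]
top corners [[325.6, 144.4], [331.0, 141.9], [329.6, 146.3], [334.9, 143.9]] shoulder [[322.2, 168.1], [336.0, 161.1]]
327 [55 38 35 37 34 35 34 37 37 49 78 99 92 81 73 77]
329 [ 62  52  40  36  41  39  40  37  49  79 120 133 118  96  84  78]
331 [ 71  61  52  40  36  35  37  38  63 104 131 130 112  88  78  77]
37.2
```

The released grater's outline matches an upright, fully seated one within half a pixel: the handle top is at row 142 as predicted and the handle edges are at 325 and 333. Handing in.

```bash
python3 -c "
from cell import bot
print(bot.sign_off())"
```

```text
the job is handed in; nothing more can be done
None
```

The grater stands released and upright in the long slot, bottomed 42 mm below the block's top, and the job was handed in at about 37 s; the hand-in gave no verdict, and I didn't separately measure the bystanders' final positions.

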